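Charge a grinding jar with one row of balls from a counting tray

TASK

Push the empty steel grinding jar into the spring clip until the rollers snap past and it sits fully home. Then take the counting tray by its handle and tip it over the clipped jar so that just the front row of three balls rolls over the low lip into the jar, and set the tray back down flat on the worktop with the other six balls still in their two rows. Leave the upright tube rack, vial and dropper bottle standing where they are.

Things in the scene. Friction and masses are not known exactly. Their poses are not given: they have to be found in the camera images.
- jar_center (a point): Open plain steel grinding jar, outer diameter 86 mm, height 56 mm, wall 8 mm, inner diameter 70 mm, inner floor 7 mm above its underside; 0.3 to 0.65 kg. Starts empty, on the worktop before the clip's mouth, out of line with it. The point is on its axis, half-way up; z is up, yaw means nothing. It can be pinched from above by its wall and slid.
- jar: The same jar; origin at the centre of its underside, z up.
- clip_seat (a point): Where the jar's centre stands when fully home in the clip: 28 mm above the worktop, 44 mm in front of the clip's rubber pad. x points from the mouth into the clip, y left, z up: the jar goes in by sliding on the worktop along +x. It meets the rollers about 46 mm short of this point, must spread them with a push of about 10 N, and from 23 mm short is drawn home to the pad.
- clip: Spring clip: a grey block (110 mm wide, 20 mm deep, 36 mm high) screwed to the worktop, and two sprung steel arms that reach forward along the jar's sides, 11 to 32 mm above the worktop, to 62 mm either side; each ends in a white roller of radius 6 mm, 23 mm before the seat and 43 mm to the side (gap 74 mm). Origin on the worktop under the seat, axes as the seat's.
- tray: Aluminium counting tray, flat on the worktop: pan 58 mm long (x -30 to +28 mm), 56 mm wide, side walls 15 mm high, floor 3 mm thick; front (+x) open but for a low lip, black handle behind. Origin under the pan, x to the front, y left, z up. Three rows of three balls lie across it at x = +18 (front row), 0 and -19 mm. 0.13 to 0.21 kg without balls.
- tray_lip (a point): Middle of the top outer edge of the tray's front lip, 28 mm ahead of the tray's origin, 5.4 mm above its underside; axes as the tray's. The balls leave here: the lip is 2.4 mm high and the front row rolls over it when the front is tipped a little over 40 degrees down. The ridges before the two other rows are 5 mm high and let go at about 65 degrees.
- tray_handle (a point): Middle of the tray's handle, 68 mm behind the tray's origin and 28 mm above its underside; axes as the tray's. A bar 14 mm wide (y) with upright flat sides, 18 mm deep, 70 mm long, rising backwards at 23 degrees. Grip it by its sides, fingers closing along y; the grip may lean forward or back in the tray's x-z plane.
- ball_1_center (a point): Centre of a plain steel grinding ball, 16 mm in diameter, 17 g, at the start in the front row of the tray, left of it (seen from the handle).
- ball_2_center (a point): Centre of a plain steel grinding ball, 16 mm in diameter, 17 g, at the start in the front row of the tray, middle of it (seen from the handle).
- ball_3_center (a point): Centre of a plain steel grinding ball, 16 mm in diameter, 17 g, at the start in the front row of the tray, right of it (seen from the handle).
- ball_4_center (a point): Centre of a plain steel grinding ball, 16 mm in diameter, 17 g, at the start in the second row of the tray, left of it (seen from the handle).
- ball_5_center (a point): Centre of a plain steel grinding ball, 16 mm in diameter, 17 g, at the start in the second row of the tray, middle of it (seen from the handle).
- ball_6_center (a point): Centre of a plain steel grinding ball, 16 mm in diameter, 17 g, at the start in the second row of the tray, right of it (seen from the handle).
- ball_7_center (a point): Centre of a plain steel grinding ball, 16 mm in diameter, 17 g, at the start in the third (rear) row of the tray, left of it (seen from the handle).
- ball_8_center (a point): Centre of a plain steel grinding ball, 16 mm in diameter, 17 g, at the start in the third (rear) row of the tray, middle of it (seen from the handle).
- ball_9_center (a point): Centre of a plain steel grinding ball, 16 mm in diameter, 17 g, at the start in the third (rear) row of the tray, right of it (seen from the handle).
- blue_rack: Bystander: a perforated tube rack stood on its end, 42 mm (x) by 82 mm (y) and 150 mm tall, behind the middle of the work; origin at its underside. To be left standing where it is.
- vial_1: Bystander: a small glass vial, 24 mm in diameter and 47 mm tall, standing between tray and clip; origin at its underside. To be left standing where it is.
- dropper_1: Bystander: a small dropper bottle, 16 mm in diameter and 54 mm tall, standing between tray and clip; origin at its underside. To be left standing where it is.
Things that resemble listed ones, but are neither listed nor needed, are in the scene too. Leave any orange or pink look-alike of the jar alone.

How it is judged (in metres and radians):
On the way, in this order (a step that is already met when the one before it is completed fails the run):
1. the empty jar is fully home in the spring clip, upright on the worktop, with all three balls of the front row still in the tray (horizontal distance between jar_center and clip_seat below 0.005 m and angle between jar_center's own z axis and vertical below 0.06 rad and height (world z) of jar_center below 0.033 m and x of each of ball_1_center, ball_2_center, ball_3_center in the frame of tray above 0.012 m and distance between each of ball_1_center, ball_2_center, ball_3_center and tray below 0.035 m), for 0.2 s.
2. the three balls of the front row are in the clipped jar and the other six are still in their rows on the tray (horizontal distance between jar_center and clip_seat below 0.005 m and angle between jar_center's own z axis and vertical below 0.06 rad and height (world z) of jar_center below 0.033 m and horizontal distance between each of ball_1_center, ball_2_center, ball_3_center and jar_center below 0.03 m and z of ball_1_center in the frame of jar_center between -0.025 and 0.015 m and z of ball_2_center in the frame of jar_center between -0.025 and 0.015 m and z of ball_3_center in the frame of jar_center between -0.025 and 0.015 m and x of ball_4_center in the frame of tray between -0.006 and 0.006 m and y of ball_4_center in the frame of tray between -0.024 and 0.024 m and z of ball_4_center in the frame of tray between 0.006 and 0.016 m and x of ball_5_center in the frame of tray between -0.006 and 0.006 m and y of ball_5_center in the frame of tray between -0.024 and 0.024 m and z of ball_5_center in the frame of tray between 0.006 and 0.016 m and x of ball_6_center in the frame of tray between -0.006 and 0.006 m and y of ball_6_center in the frame of tray between -0.024 and 0.024 m and z of ball_6_center in the frame of tray between 0.006 and 0.016 m and x of ball_7_center in the frame of tray between -0.025 and -0.013 m and y of ball_7_center in the frame of tray between -0.024 and 0.024 m and z of ball_7_center in the frame of tray between 0.006 and 0.016 m and x of ball_8_center in the frame of tray between -0.025 and -0.013 m and y of ball_8_center in the frame of tray between -0.024 and 0.024 m and z of ball_8_center in the frame of tray between 0.006 and 0.016 m and x of ball_9_center in the frame of tray between -0.025 and -0.013 m and y of ball_9_center in the frame of tray between -0.024 and 0.024 m and z of ball_9_center in the frame of tray between 0.006 and 0.016 m), for 0.2 s.
At the end, for the whole second after the job is handed in: The jar stands upright on the worktop in the clip, its axis within 5 mm of the seat; the three front-row balls lie inside it; the tray lies flat (within 3 degrees) and still on the worktop; the six other balls lie in their own rows in the tray (all of step 2 and angle between tray's own z axis and vertical below 0.06 rad and height (world z) of tray between -0.004 and 0.004 m and linear speed of each of tray, jar below 0.02 m/s); the robot touches nothing.
It fails at once if the rack, vial or dropper bottle is shifted by more than 20 mm or tipped (distance of any of blue_rack, vial_1, dropper_1 from where it was at the start of the episode above 0.02 m or angle between any of blue_rack, vial_1, dropper_1's own z axis and vertical above 0.3 rad).
It fails at once if the jar is tipped by more than 20 degrees (angle between jar_center's own z axis and vertical above 0.35 rad).
It also fails if it takes over 72 s, if anything falls off the work surface, if the arm or the gripper's body presses on something with over 40 N, if the wrist force passes 120 N, or if a joint passes its speed limit or range.

ROBOT

A 6-joint arm with a two-finger parallel gripper is mounted at the origin on a cart in front of the work surface, level with it; the furniture and walls round the work are solid. World frame = base frame: x ahead of the robot, y to its left, z up, the work surface at z = 0. Lengths are in m, angles in degrees, forces in N, time in s.
With the tool pointing down it reaches from about 0.4 to 0.825 m from the base axis. Payload 7 kg.
Tool frame: the origin (TCP) lies at the very end of the fingers, on their centre line; the grasp point (between the pads) lies 19 mm behind it; x points along the fingers, y is the direction in which the jaws open and shut, and the axes are right-handed (so a half turn about x gives the same grasp; the last joint's range is limited). The gripper opens to 88 mm and grips with 3 to 60 N. Pads are 19 mm wide; open, the fingers measure 130 mm over their backs; the gripper's body (78 mm by 193 mm) begins 47 mm behind the grasp point.
Start: joints at [-50.644, 20.546, 0.682, 0, -70.136, -16.507], TCP at [0.262, -0.622, 0.227] pointing down, gripper open.
Joint ranges: [-176.03, 176.03], [-82.01, 121.73], [-58.28, 71.71], [-173.87, 95.51], [-174.79, -0.11], [-173.66, 173.66]. Speed limits (degrees/s): [136.94, 136.94, 172.46, 180, 180, 180].

INTERFACE

Orientations are given as [roll, pitch, yaw] about the fixed x, y, z axes, in that order (R = Rz(yaw) Ry(pitch) Rx(roll)).
In Python, from plant import * gives the robot as it stands. The module is installed in compiled form; this text tells all that it offers.
- The arm moves only by the shell command python3 -m creep 'ROWS' [FORCE]. ROWS is a JSON object of lists of equal length, an entry for each row: "jaw": the closure, from -1 (fully open) to 1 (shut); "translation": the shift along the tool's x, y, z in m, a list of three; "roll": the turn about the tool's x in rad. A call has exactly 10 rows; each row shifts and turns the commanded pose from where the row before left it, along the tool's axes as they then stand; what a row does not reach is not made up. A row lasts 1/10 s, in which the tool goes at most 50 mm and 8.59 degrees, less where a joint would pass 70% of its speed; a pose out of reach is approached as far as the arm can. A call with a gripper value outside its range is refused whole. The fingers move at their own pace and stop on an object; FORCE is the grip in N (left out, the last holds). Time passes only in rows, so rows that do not move let the fingers close, or fill a call up. It gives the time, the measured TCP pose, the force and the opening at its end, in the units of the state.
- get_state(): the state, without advancing time (a new reading comes with each control period).
- capture(name): name is "scene" or "top" or "wrist"; returns a dict with "image" (384x512x3 uint8, red, green, blue), "fovy" (degrees; the focal length in pixels is half the picture's height over the tangent of half this angle, whatever the lens; pixels are square), "cx", "cy" (the principal point, pixels), "pose" (4x4, takes a point from camera to world coordinates); the wrist camera has in their place "tool_from_camera" (4x4, takes a point from camera to tool coordinates, whose origin is the TCP and whose axes are the tool frame's). Camera axes: x right, y up, looking along -z (the intrinsics and any distortion apply to the point x, -y, -z); pixel columns grow to the right and rows downward; lengths in m; the calibration is good to about 2 mm. A picture is of the moment at which its call begins: read the wrist's pose just before it. There is no depth.
- close_job(): hands the job in, once; it reports no verdict.
The state is a dict: "time_s": time; "joints": joint angles; "qd": joint speeds; "joint_torque": joint torques, N m; "tcp_pos": TCP position; "eef_rot": TCP orientation; "contact_force": force on the tool from outside, world axes, zero at the start; "moment": the same for the moment, N m; "gripper_width": finger opening in m.
Only numpy, scipy, OpenCV 4.12 (cv2) and the standard library are available. Lean on these libraries where they do the work, as an engineer would, in place of code of your own. Each camera call takes 0.05 s, during which the arm holds its last target.

## Working session

There is one attempt and no reset: what is moved stays moved. The work goes in short steps, Python scripts to look and compute and a shell command to move; the robot and the scene stay as the last step left them, time stands still between calls to the robot, and variables do not carry over. Pictures are saved under pics/ and viewed, and the job is handed in when it is done.

```bash
mkdir -p pics; ls; python3 - <<'E'
from plant import *
import cv2,numpy as np
s=get_state();print(s)
for n in("scene","top","wrist"):
    c=capture(n);cv2.imwrite(f"pics/{n}0.png",c["image"][:,:,::-1])
    print(n,{k:(np.round(v,4).tolist() if k!="image" else 0) for k,v in c.items()})
E
```

```text
pics
{'time_s': 0.0, 'joints': array([-5.06438099e+01,  2.05931244e+01,  6.34227651e-01, -1.98129161e-02,
       -7.01326875e+01, -1.65068109e+01]), 'qd': array([ 0.03040556, -0.0070171 ,  0.03781519, -0.04063262,  0.03023991,
        0.03865219]), 'joint_torque': array([ 7.97143207e-05, -5.82714200e+01,  2.93051541e+01,  6.99694142e+00,
        6.72103168e-03, -1.69092427e-04]), 'tcp_pos': array([ 0.26190785, -0.6216126 ,  0.225608  ]), 'eef_rot': array([ 95.01302727,  89.90654038, 117.85565824]), 'contact_force': array([-0.67119221,  0.25442102,  0.00582535]), 'moment': array([-0.02734146,  0.01196118,  0.01200386]), 'gripper_width': 0.08784194030184846}
scene {'image': 0, 'fovy': 43.9318, 'cx': 253.2029, 'cy': 181.5135, 'pose': [[-0.648, 0.6044, -0.4635, 0.0495], [-0.7616, -0.5047, 0.4065, 0.4494], [0.0117, 0.6164, 0.7873, 0.8614], [0.0, 0.0, 0.0, 1.0]]}
top {'image': 0, 'fovy': 56.9973, 'cx': 254.789, 'cy': 190.7193, 'pose': [[0.0165, 0.996, -0.0879, 0.4535], [-0.9996, 0.0146, -0.0229, 0.0193], [-0.0216, 0.0882, 0.9959, 0.9643], [0.0, 0.0, 0.0, 1.0]]}
wrist {'image': 0, 'fovy': 61.4568, 'cx': 253.3109, 'cy': 190.2767, 'tool_from_camera': [[0.0001, 0.2789, -0.9603, -0.1568], [1.0, -0.0005, -0.0, 0.0001], [-0.0005, -0.9603, -0.2789, -0.075], [0.0, 0.0, 0.0, 1.0]]}
```

View pics/top0.png

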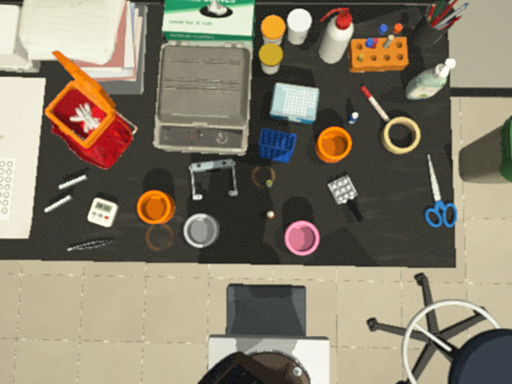

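View pics/scene0.png

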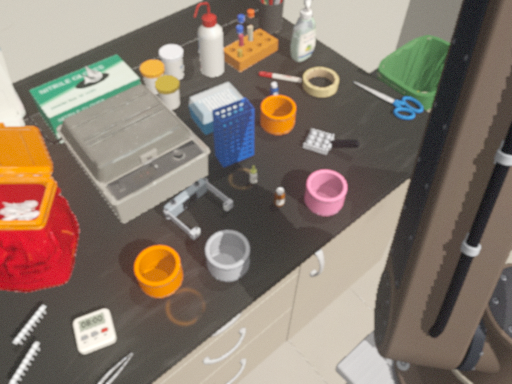

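View pics/wrist0.png

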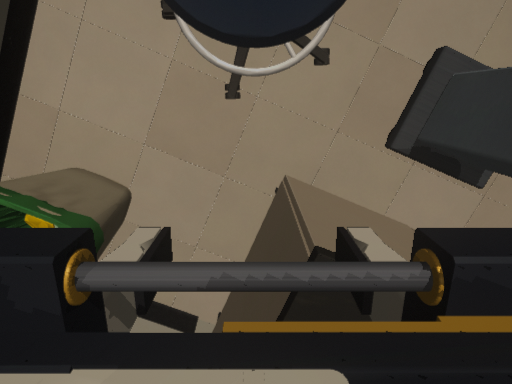

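```bash
cat > h.py <<'E'
from plant import *
import cv2,numpy as np
from scipy.spatial.transform import Rotation as R
def cam(n):
    s=get_state();c=capture(n)
    if n=="wrist":
        T=np.eye(4);T[:3,:3]=R.from_euler("xyz",s["eef_rot"],degrees=True).as_matrix();T[:3,3]=s["tcp_pos"]
        c["pose"]=T@c["tool_from_camera"]
    return c
def K(c):
    f=c["image"].shape[0]/2/np.tan(np.radians(c["fovy"]/2)); return f,c["cx"],c["cy"]
def world(c,uv,z):
    f,cx,cy=K(c);P=np.array(c["pose"]);d=P[:3,:3]@np.array([(uv[0]-cx)/f,-(uv[1]-cy)/f,-1]);o=P[:3,3]
    return o+d*(z-o[2])/d[2]
def pix(c,p):
    f,cx,cy=K(c);P=np.array(c["pose"]);q=P[:3,:3].T@(np.array(p)-P[:3,3])
    return np.array([cx+f*q[0]/-q[2],cy-f*q[1]/-q[2]])
def crop(c,name,x0,y0,w,h,k):
    im=c["image"][y0:y0+h,x0:x0+w,::-1]
    im=cv2.resize(im,None,fx=k,fy=k,interpolation=cv2.INTER_CUBIC)
    for i in range(0,w,10): cv2.line(im,(i*k,0),(i*k,6 if i%50 else 14),(0,255,255),1)
    for i in range(0,h,10): cv2.line(im,(0,i*k),(6 if i%50 else 14,i*k),(0,255,255),1)
    cv2.imwrite(f"pics/{name}.png",im)
E
python3 - <<'E'
from h import *
c=cam("top");np.save("top.npy",c,allow_pickle=True)
crop(c,"topc",160,140,220,120,3)
print(c["pose"][:3,3])
for n,uv,z in[("jar",(201,230),.056),("clipL",(190,163),.036),("clipR",(233,163),.036),("tray",(342,190),.01),("handle",(356,212),.03),("rack",(277,145),.15)]:print(n,world(c,uv,z).round(3))
c=cam("scene");crop(c,"scenec",110,60,260,190,3)
E
```

```text
[0.45349992 0.01927619 0.96428257]
jar [0.431 0.176 0.056]
clipL [0.607 0.215 0.036]
clipR [0.609 0.1   0.036]
tray [ 0.543 -0.194  0.01 ]
handle [ 0.484 -0.226  0.03 ]
rack [ 0.633 -0.012  0.15 ]
```

View pics/topc.png

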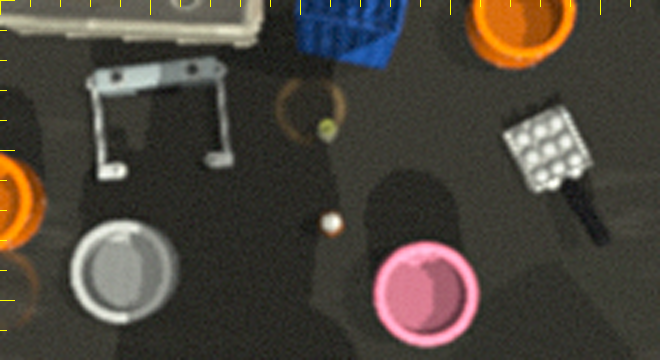

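View pics/scenec.png

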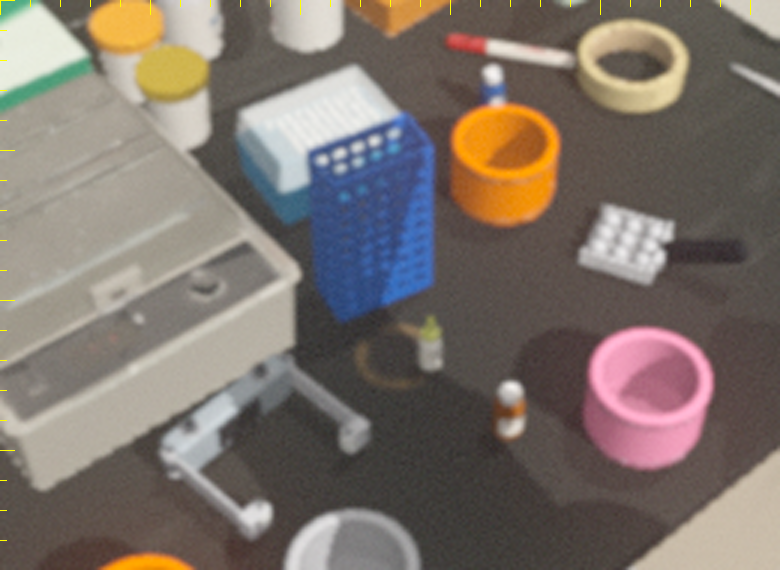

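```bash
python3 - <<'E'
from h import *
c=np.load("top.npy",allow_pickle=True).item()
def w(u,v,z):return world(c,(160+u/3+0,140+v/3),z)
for n,u,v,z in[("blkLB",88,73,.036),("blkRB",222,58,.036),("blkLF",90,92,.036),("blkRF",227,75,.036),("rolL",115,171,.03),("rolR",216,159,.03),("hole1",116,76,.036),("hole2",194,69,.036),
 ("jarTopC",122.5,271,.056),("jarR",177,271,.056),("jarL",70,271,.056),
 ("trFL",503,133,.015),("trFR",563,105,.015),("trBL",540,192,.015),("trBR",592,163,.015),("hend",603,240,.04),("hstart",565,188,.02),("vialtop",327,130,.047),("drop",331,223,.054)]:
  print(n,w(u,v,z).round(4))
E
```

```text
blkLB [0.6034 0.2162 0.036 ]
blkRB [0.6184 0.0973 0.036 ]
blkLF [0.5864 0.2139 0.036 ]
blkRF [0.6032 0.0926 0.036 ]
rolL [0.517  0.1906 0.03  ]
rolR [0.529  0.1012 0.03  ]
hole1 [0.6011 0.1912 0.036 ]
hole2 [0.6082 0.122  0.036 ]
jarTopC [0.4297 0.1768 0.056 ]
jarR [0.4305 0.1301 0.056 ]
jarL [0.429  0.2218 0.056 ]
trFL [ 0.5574 -0.1545  0.015 ]
trFR [ 0.5834 -0.2081  0.015 ]
trBL [ 0.505  -0.1872  0.015 ]
trBR [ 0.5316 -0.2335  0.015 ]
hend [ 0.463  -0.2357  0.04  ]
hstart [ 0.5086 -0.2082  0.02  ]
vialtop [0.5543 0.0037 0.047 ]
drop [ 0.4736 -0.0007  0.054 ]
```

```bash
cat >> h.py <<'E'
def st():
    s=get_state();M=R.from_euler("xyz",s["eef_rot"],degrees=True).as_matrix()
    print("t",round(s["time_s"],2),"tcp",s["tcp_pos"].round(4),"x",M[:,0].round(3),"y",M[:,1].round(3),"z",M[:,2].round(3),"yaw_y",np.degrees(np.arctan2(M[1,1],M[0,1])).round(2),"q",s["joints"].round(1),"F",s["contact_force"].round(1),"w",round(s["gripper_width"],4))
    return s,M
def go(target,yawy,s=None):
    s,M=st();d=np.array(target)-s["tcp_pos"]
    y0=np.degrees(np.arctan2(M[1,1],M[0,1]))
    dr=-(yawy-y0); dr=(dr+180)%360-180
    print("tool shift now",(M.T@d).round(4),"roll",np.radians(dr).round(4),dr.round(1))
    M2=M@R.from_euler("x",dr,degrees=True).as_matrix()
    print("tool shift after roll",(M2.T@d).round(4))
E
python3 - <<'E'
from h import *
st()
E
```

```text
t 0.25 tcp [ 0.262  -0.6219  0.2261] x [-0.     0.001 -1.   ] y [-0.388  0.922  0.001] z [ 0.922  0.388 -0.   ] yaw_y 112.85 q [-50.6  20.6   0.7  -0.  -70.1 -16.5] F [0.  0.8 0.2] w 0.0874
```

```bash
python3 -m creep '{"jaw":[-1,-1,-1,-1,-1,-1,-1,-1,-1,-1],"translation":[[-0.0015,0.016,0.0188],[-0.003,0.032,0.0376],[-0.003,0.032,0.0376],[-0.003,0.032,0.0376],[-0.003,0.032,0.0376],[-0.003,0.032,0.0376],[-0.003,0.032,0.0376],[-0.003,0.032,0.0376],[-0.0015,0.016,0.0188],[0,0,0]],"roll":[0,0,0,0,0,0,0,0,0,-0.125]}'
python3 - <<'E'
from h import *
st();c=cam("wrist");np.save("w1.npy",c,allow_pickle=True);st()
cv2.imwrite("pics/w1.png",c["image"][:,:,::-1])
E
```

```text
time_s: 1.25
tcp_pos: [0.4413, -0.2667, 0.2511]
eef_rot: [-25.4, 89.9, 4.8]
contact_force: [-0.3, -0.9, -0.5]
gripper_width: 0.0876
t 1.25 tcp [ 0.4413 -0.2667  0.2511] x [ 0.001  0.    -1.   ] y [-0.503  0.864 -0.001] z [0.864 0.503 0.001] yaw_y 120.23 q [ -9.3   4.4 -17.   -0.  -68.5 -50.4] F [-0.3 -0.9 -0.5] w 0.0876
t 1.3 tcp [ 0.4408 -0.2677  0.2509] x [ 0.001 -0.    -1.   ] y [-0.513  0.858 -0.001] z [0.858 0.513 0.001] yaw_y 120.85 q [ -9.4   4.5 -17.   -0.  -68.5 -49.7] F [-0.3 -0.4 -0.1] w 0.0876
```

View pics/w1.png

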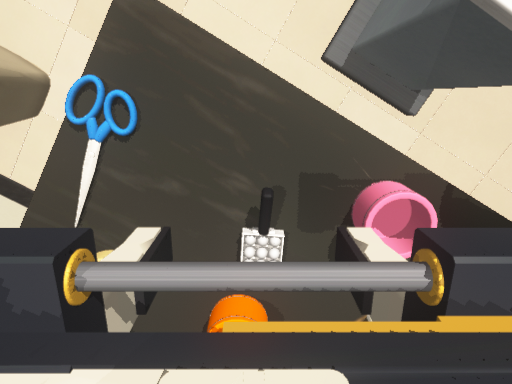

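```bash
python3 - <<'E'
from h import *
c=np.load("w1.npy",allow_pickle=True).item()
crop(c,"w1c",225,180,80,85,8)
E
```

```text
(no output)
```

View pics/w1c.png

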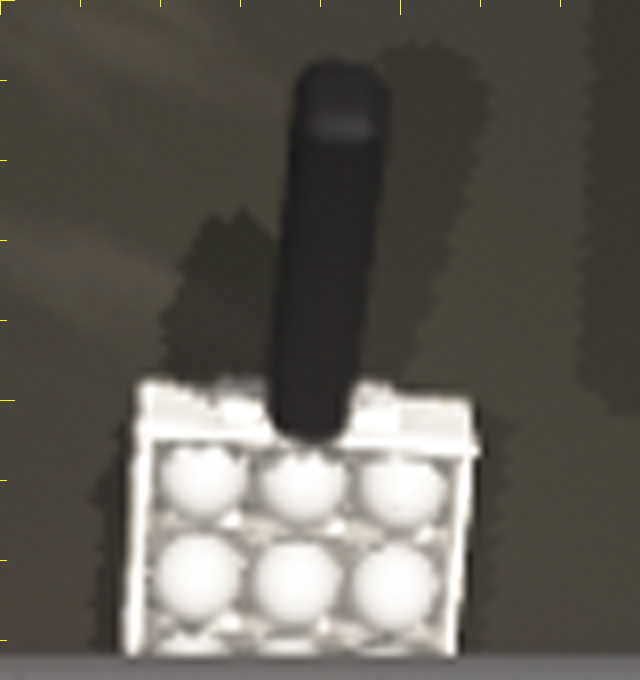

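```bash
python3 - <<'E'
from h import *
c=np.load("w1.npy",allow_pickle=True).item()
w=lambda u,v,z:world(c,(225+u/8,180+v/8),z)[:2]
r=[w(203,482,.011),w(302,487,.011),w(402,492,.011)];m=[w(198,575,.011),w(296,581,.011),w(396,587,.011)]
r=np.array(r);m=np.array(m);print(r.round(4),m.round(4))
d=r[2]-r[0]+m[2]-m[0];print("yaw",np.degrees(np.arctan2(d[1],d[0]))-90)
d=m.mean(0)-r.mean(0);print("yaw2",np.degrees(np.arctan2(d[1],d[0])),np.linalg.norm(d),np.linalg.norm(r[2]-r[0]))
print("origin", m.mean(0))
t=w(345,60,.047);print("handle end top",t)
for a in (27,28,29,30): print(a,m.mean(0)-.068*np.array([np.cos(np.radians(a)),np.sin(np.radians(a))]))
# handle sides at image (mid) : line through (337,110),(310,400)
for z,(u,v) in((.04,(340,150)),(.03,(312,400))):print(w(u,v,z))
t=np.load("top.npy",allow_pickle=True).item()
for b in [(534,153)]: print("top: centre ball", world(t,(160+b[0]/3,140+b[1]/3),.011))
E
```

```text
[[ 0.5386 -0.2146]
 [ 0.5311 -0.1998]
 [ 0.5234 -0.1848]] [[ 0.5539 -0.2067]
 [ 0.5465 -0.1918]
 [ 0.5389 -0.1765]]
yaw 26.791964919335356
yaw2 27.56791179727586 0.017411929674469622 0.03341924433626876
origin [ 0.54646964 -0.19165773]
handle end top [ 0.45574184 -0.23842202]
27 [ 0.48588119 -0.22252909]
28 [ 0.4864292 -0.2235818]
29 [ 0.4869955  -0.22462479]
30 [ 0.48757991 -0.22565773]
[ 0.46963942 -0.2305927 ]
[ 0.50995939 -0.21107935]
top: centre ball [ 0.54013671 -0.18289791  0.011     ]
```

```bash
cat >> h.py <<'E'
def plan(target,yawy,n=10,ramp=True):
    """prints per-row tool shifts for a straight ramped line with even turn"""
    s,M=st();d=np.array(target)-s["tcp_pos"];y0=np.degrees(np.arctan2(M[1,1],M[0,1]))
    dr=-(yawy-y0); dr=np.radians((dr+180)%360-180)
    k=np.arange(n+1)/n; f=k-0.6*np.sin(2*np.pi*k)/(2*np.pi) if ramp else k
    for i in range(n):
        A=np.array([[0,np.cos(np.radians(y0)),np.cos(np.radians(y0-90))],[0,np.sin(np.radians(y0)),np.sin(np.radians(y0-90))],[-1,0,0]])
        v=d*(f[i+1]-f[i]); print((A.T@v).round(4).tolist(),round(dr/n,4),round(np.linalg.norm(v),3))
        y0-=np.degrees(dr/n)
E
python3 - <<'E'
from h import *
plan([.395,.13,.25],187.4)
E
```

```text
t 1.3 tcp [ 0.4408 -0.2677  0.2509] x [ 0.001 -0.    -1.   ] y [-0.513  0.858 -0.001] z [0.858 0.513 0.001] yaw_y 120.85 q [ -9.4   4.5 -17.   -0.  -68.5 -49.7] F [-0.3 -0.4 -0.1] w 0.0876
[0.0, 0.016, 0.0072] -0.1161 0.018
[0.0001, 0.0224, 0.0134] -0.1161 0.026
[0.0001, 0.0317, 0.0244] -0.1161 0.04
[0.0001, 0.0386, 0.0376] -0.1161 0.054
[0.0001, 0.0394, 0.0485] -0.1161 0.062
[0.0001, 0.0335, 0.0527] -0.1161 0.062
[0.0001, 0.0235, 0.0485] -0.1161 0.054
[0.0001, 0.0131, 0.0378] -0.1161 0.04
[0.0001, 0.0056, 0.0255] -0.1161 0.026
[0.0, 0.0018, 0.0175] -0.1161 0.018
```

```bash
sed -i 's/0.6\*np.sin/amp*np.sin/; s/ramp=True):/ramp=True,amp=.6):/' h.py; python3 - <<'E'
from h import *
plan([.395,.13,.25],187.4,amp=.2)
E
```

```text
t 1.3 tcp [ 0.4408 -0.2677  0.2509] x [ 0.001 -0.    -1.   ] y [-0.513  0.858 -0.001] z [0.858 0.513 0.001] yaw_y 120.85 q [ -9.4   4.5 -17.   -0.  -68.5 -49.7] F [-0.3 -0.4 -0.1] w 0.0876
[0.0001, 0.0297, 0.0134] -0.1161 0.033
[0.0001, 0.0304, 0.0182] -0.1161 0.035
[0.0001, 0.0317, 0.0244] -0.1161 0.04
[0.0001, 0.032, 0.0312] -0.1161 0.045
[0.0001, 0.03, 0.0369] -0.1161 0.048
[0.0001, 0.0255, 0.0401] -0.1161 0.048
[0.0001, 0.0194, 0.0402] -0.1161 0.045
[0.0001, 0.0131, 0.0378] -0.1161 0.04
[0.0001, 0.0076, 0.0346] -0.1161 0.035
[0.0001, 0.0033, 0.0324] -0.1161 0.033
```

```bash
python3 -m creep '{"jaw":[-1,-1,-1,-1,-1,-1,-1,-1,-1,-1],"translation":[[0,0.03,0.0134],[0,0.03,0.018],[0,0.032,0.0244],[0,0.032,0.031],[0,0.03,0.037],[0,0.0255,0.040],[0,0.0194,0.040],[0,0.013,0.038],[0,0.0076,0.0346],[0,0.0033,0.032]],"roll":[-0.116,-0.116,-0.116,-0.116,-0.116,-0.116,-0.116,-0.116,-0.116,-0.116]}'
python3 - <<'E'
from h import *
c=cam("wrist");np.save("w2.npy",c,allow_pickle=True);st()
cv2.imwrite("pics/w2.png",c["image"][:,:,::-1])
E
```

```text
time_s: 2.3
tcp_pos: [0.3995, 0.13, 0.2508]
eef_rot: [-49.3, 90.0, 47.4]
contact_force: [0.5, 0.8, -0.1]
gripper_width: 0.0877
t 2.35 tcp [0.4    0.133  0.2508] x [ 0.001  0.001 -1.   ] y [-0.992 -0.123 -0.001] z [-0.123  0.992  0.001] yaw_y -172.91 q [ 45.4  -5.4 -26.8  -0.  -68.5 -38.3] F [1.  4.3 0.7] w 0.0873
```

View pics/w2.png

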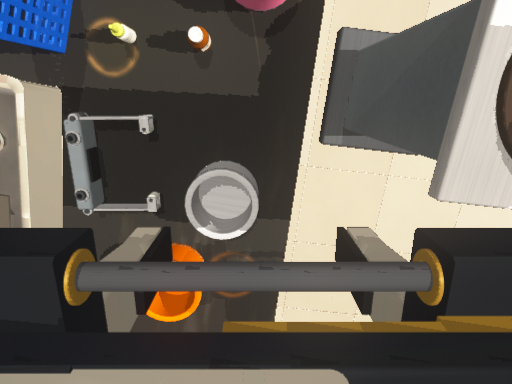

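```bash
python3 - <<'E'
from h import *
c=np.load("w2.npy",allow_pickle=True).item()
crop(c,"w2c",55,100,215,145,3)
E
```

```text
(no output)
```

View pics/w2c.png

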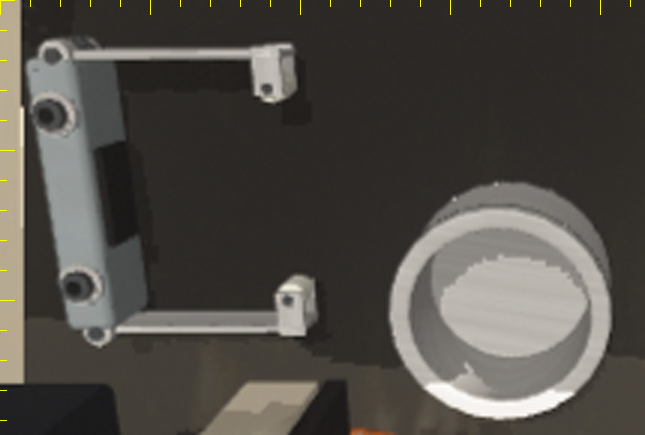

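```bash
python3 - <<'E'
from h import *
c=np.load("w2.npy",allow_pickle=True).item()
w=lambda u,v,z:world(c,(55+u/3,100+v/3),z)[:2]
a,b=w(267,90,.033),w(288,299,.033);print("pins",a,b,np.linalg.norm(a-b))
d=b-a;print("yaw",np.degrees(np.arctan2(d[1],d[0]))-90)
for z in(.036,.042):
  a2,b2=w(52,115,z),w(80,287,z);d=b2-a2;print("bolts",a2,b2,np.degrees(np.arctan2(d[1],d[0]))-90)
yw=np.radians(7.5);print("seat from pins",(a+b)/2+.023*np.array([np.cos(yw),np.sin(yw)]))
p=w(108,198,.020);print("pad face mid?",p)
print("blk front bottom corners",w(147,303,0),w(122,110,.036))
print("jar",w(500.5,312,.056),"diam",np.linalg.norm(w(390,312,.056)-w(611,312,.056)),np.linalg.norm(w(500,207,.056)-w(500,418,.056)))
cc=[w(52,53,.03),w(97,332,.02)];print("arm pivots",cc)
for zz in((.036),):
  print("block top corners",w(28,62,zz),w(70,328,zz),w(108,325,zz),w(72,58,zz))
E
```

```text
pins [0.52876117 0.10669747] [0.51840891 0.18989025] 0.08383440667473087
yaw 7.093253127845514
bolts [0.60911651 0.12530145] [0.60063265 0.19347286] 7.093927375789718
bolts [0.60587288 0.12417288] [0.59752603 0.19124337] 7.093927375789789
seat from pins [0.54638827 0.15129596]
pad face mid? [0.59638897 0.15970952]
blk front bottom corners [0.59004323 0.21087843] [0.58253095 0.12027814]
jar [0.43073182 0.17739451] diam 0.08455127291010311 0.08525042971578041
arm pivots [array([0.61144075, 0.10265661]), array([0.60236726, 0.21877557])]
block top corners [0.61730844 0.10630123] [0.6052145  0.21156959] [0.58983515 0.2084644 ] [0.60081952 0.10288828]
```

```bash
python3 -m creep '{"jaw":[0.1,0.1,0.1,0.1,0.1,0.1,0.1,0.1,0.1,0.1],"translation":[[0.01,0.001,0.01],[0.02,0.001,0.015],[0.02,0.0013,0.0121],[0.02,0,0.003],[0.025,0,0],[0.025,0,0],[0.02,0,0],[0.01,0,0],[0,0,0],[0,0,0]],"roll":[0,0,0,0,0,0,0,0,0,0]}' 20
python3 - <<'E'
from h import *
go([.3918,.1724,.015],187.1)
c=cam("wrist");np.save("w3.npy",c,allow_pickle=True)
cv2.imwrite("pics/w3.png",c["image"][:,:,::-1])
E
```

```text
time_s: 3.35
tcp_pos: [0.3925, 0.1679, 0.101]
eef_rot: [-102.3, 90.0, -5.9]
contact_force: [-1.2, 0.5, 0.2]
gripper_width: 0.0395
t 3.35 tcp [0.3925 0.1679 0.101 ] x [ 0. -0. -1.] y [-0.994 -0.112 -0.   ] z [-0.112  0.994 -0.   ] yaw_y -173.6 q [ 49.9   4.3 -39.3   0.  -46.4 -43.5] F [-1.2  0.5  0.2] w 0.0395
tool shift now [0.086  0.0002 0.0045] roll -0.0122 -0.7
tool shift after roll [0.086  0.0001 0.0045]
```

View pics/w3.png

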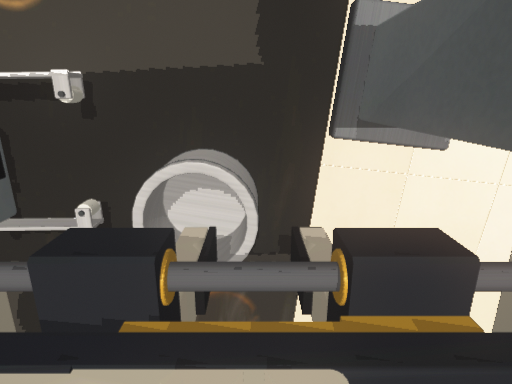

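```bash
python3 - <<'E'
from h import *
c=np.load("w3.npy",allow_pickle=True).item()
a=world(c,(133,217),.056);b=world(c,(258,217),.056);t=world(c,(196,160),.056)
print(a,b,(a+b)/2,np.linalg.norm(a-b),"top",t)
for p in([.4305,.1772,.056],[.3918,.1724,.056],[.3876,.1720,.056]):print(pix(c,p))
E
```

```text
[0.4721315  0.17896591 0.056     ] [0.38935005 0.16961094 0.056     ] [0.43074078 0.17428842 0.056     ] 0.08330836928844196 top [0.43282531 0.1357783  0.056     ]
[195.57812784 221.09251004]
[253.87531013 220.50086336]
[260.18564836 220.60458012]
```

```bash
python3 -m creep '{"jaw":[0.1,0.1,0.1,0.1,0.1,0.1,1,1,1,1],"translation":[[0.01,0,0.005],[0.02,0,0],[0.02,0,0],[0.02,0,0],[0.012,0,0],[0.004,0,0],[0,0,0],[0,0,0],[0,0,0],[0,0,0]],"roll":[-0.012,0,0,0,0,0,0,0,0,0]}' 30
python3 - <<'E'
from h import *
st()
c=cam("wrist");np.save("w3.npy",c,allow_pickle=True)
cv2.imwrite("pics/w4.png",c["image"][:,:,::-1])
E
```

```text
time_s: 4.4
tcp_pos: [0.392, 0.1735, 0.0152]
eef_rot: [-49.1, 89.9, 48.1]
contact_force: [3.6, -0.1, 0.4]
gripper_width: 0.013
t 4.4 tcp [0.392  0.1735 0.0152] x [ 0.001  0.001 -1.   ] y [-0.992 -0.125 -0.001] z [-0.125  0.992  0.001] yaw_y -172.83 q [ 50.5  13.  -44.7   0.  -32.2 -43.3] F [ 3.6 -0.1  0.4] w 0.013
```

View pics/w4.png

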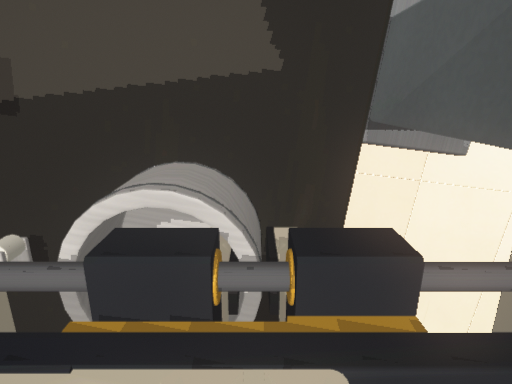

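```bash
python3 -m creep '{"jaw":[1,1,1,1,1,1,1,1,1,1],"translation":[[0,0,0],[0,-0.002,-0.003],[0,-0.004,-0.006],[0,-0.006,-0.008],[0,-0.006,-0.009],[0,-0.006,-0.008],[0,-0.005,-0.006],[0,-0.003,-0.002],[0,0,0],[0,0,0]],"roll":[0,0,0,0,0,0,0,0,0,0]}' 30
python3 - <<'E'
from h import *
st()
c=cam("wrist");np.save("w5.npy",c,allow_pickle=True)
cv2.imwrite("pics/w5.png",c["image"][:,:,::-1])
c=cam("top");np.save("t5.npy",c,allow_pickle=True);crop(c,"t5",160,140,110,110,6)
E
```

```text
time_s: 5.45
tcp_pos: [0.429, 0.1354, 0.0152]
eef_rot: [-78.1, 90.0, 19.1]
contact_force: [-0.7, -1.3, 7.1]
gripper_width: 0.01
t 5.45 tcp [0.429  0.1354 0.0152] x [ 0.001  0.    -1.   ] y [-0.992 -0.125 -0.001] z [-0.125  0.992  0.   ] yaw_y -172.82 q [ 42.8  14.7 -42.1   0.  -33.2 -35.6] F [-0.7 -1.3  7.1] w 0.01
```

View pics/w5.png

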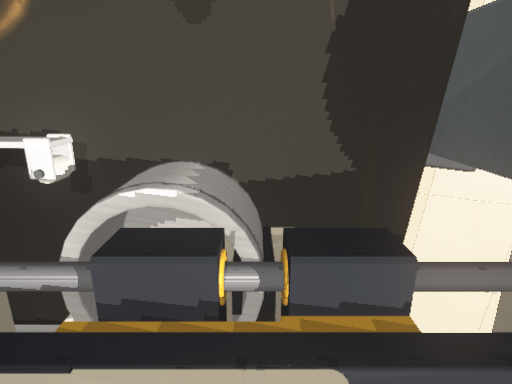

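View pics/t5.png

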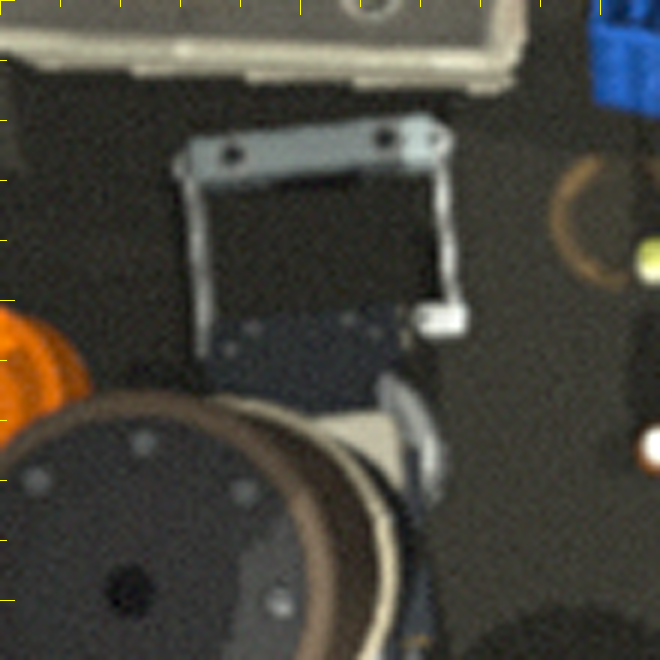

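```bash
python3 - <<'E'
from h import *
c=np.load("w5.npy",allow_pickle=True).item()
ey=np.array([-.1235,.9923]);ex=np.array([.9923,.1235]);S=np.array([.547,.150])
def cl(n,uv,z):
  p=world(c,uv,z)[:2];print(n,p,"clip",(p-S)@ex,(p-S)@ey)
cl("jar side rim",(163,183),.056);cl("rim rear outer",(264,258),.056);cl("rim front",(61,258),.056)
cl("right roller pin",(40,173),.033)
cl("jar bottom side?",(180,164),.0)
cl("tcp",pix(c,[.429,.1354,.015]),.015)
crop(c,"w5c",0,110,280,150,3)
E
```

```text
jar side rim [0.46797868 0.09572683] clip -0.08511559316839554 -0.04409613575871995
rim rear outer [0.42661064 0.12159453] clip -0.12297043730440255 -0.013318658985865518
rim front [0.50680026 0.1317971 ] clip -0.04213825902318094 -0.013098074262540753
right roller pin [0.52793908 0.10489677] clip -0.02448439764478951 -0.04240190842974969
jar bottom side? [0.47363198 0.10072317] clip -0.07888877446231289 -0.03983644918460199
tcp [0.429  0.1354] clip -0.11889450000000004 8.541999999997728e-05
```

View pics/w5c.png

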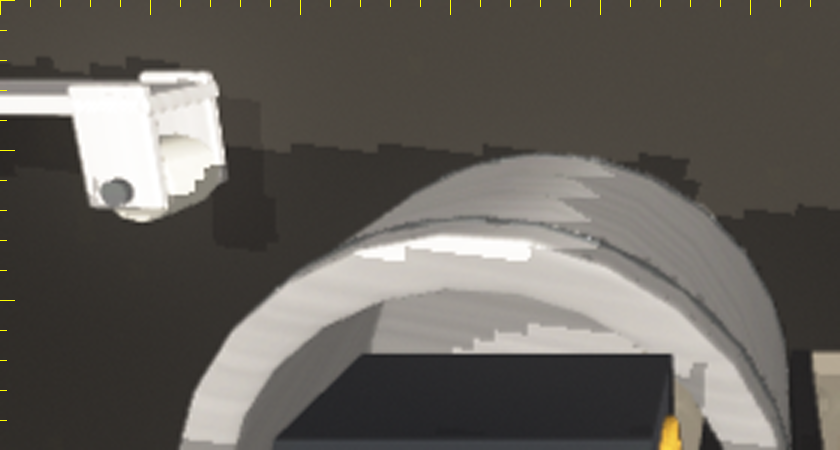

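```bash
python3 -m creep '{"jaw":[1,1,1,1,1,1,1,1,1,1],"translation":[[0,-0.004,0],[0,-0.008,0.0005],[0,-0.01,0.0005],[0,-0.009,0],[0,-0.008,0],[0,-0.008,0],[0,-0.008,0],[0,-0.008,0],[0,-0.007,0],[0,-0.005,0]],"roll":[0,0,0,0,0,0,0,0,0,0]}' 40
python3 - <<'E'
from h import *
st()
c=cam("wrist");np.save("w6.npy",c,allow_pickle=True)
cv2.imwrite("pics/w6.png",c["image"][:,:,::-1])
E
```

```text
time_s: 6.55
tcp_pos: [0.4999, 0.1442, 0.0151]
eef_rot: [107.6, 89.7, -155.3]
contact_force: [-5.2, 0.4, 5.7]
gripper_width: 0.0097
t 6.55 tcp [0.4999 0.1442 0.0151] x [-0.004 -0.002 -1.   ] y [-0.992 -0.124  0.004] z [-0.124  0.992 -0.001] yaw_y -172.86 q [ 37.7  20.1 -32.9  -0.1 -37.2 -30.5] F [-5.2  0.4  5.7] w 0.0097
```

View pics/w6.png

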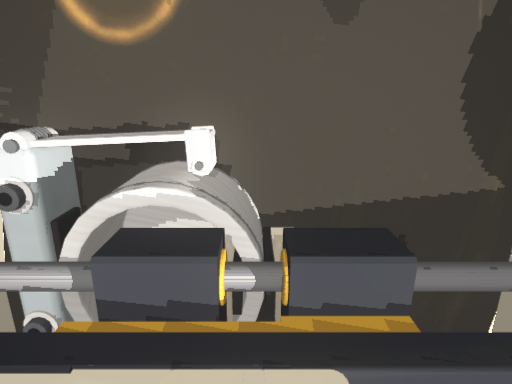

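```bash
python3 -m creep '{"jaw":[1,1,1,1,1,1,0.1,0.1,0.1,0.1],"translation":[[0,-0.003,0],[0,-0.003,0],[0,-0.002,0],[0,0,0],[0,0,0],[0,0,0],[0,0,0],[0,0,0],[0,0,0],[0,0,0]],"roll":[0,0,0,0,0,0,0,0,0,0]}' 40
python3 - <<'E'
from h import *
st()
c=cam("wrist");np.save("w7.npy",c,allow_pickle=True)
cv2.imwrite("pics/w7.png",c["image"][:,:,::-1])
E
```

```text
time_s: 7.6
tcp_pos: [0.5107, 0.1467, 0.0144]
eef_rot: [112.0, 90.0, -150.9]
contact_force: [-0.2, -0.5, -0.4]
gripper_width: 0.0359
t 7.6 tcp [0.5107 0.1467 0.0144] x [-0. -0. -1.] y [-0.992 -0.125  0.   ] z [-0.125  0.992 -0.   ] yaw_y -172.84 q [ 37.2  20.9 -31.8  -0.  -37.4 -30. ] F [-0.2 -0.5 -0.4] w 0.0359
```

View pics/w7.png

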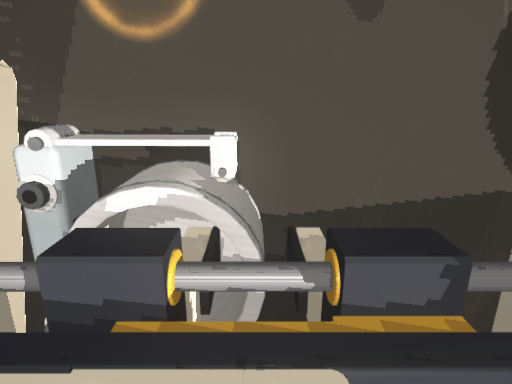

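```bash
python3 -m creep '{"jaw":[0.1,0.1,0.1,0.1,0.1,0.1,-0.2,-0.2,-0.2,-0.2],"translation":[[-0.01,0,0],[-0.02,0,0],[-0.03,0,0],[-0.03,0,0],[-0.03,0,0],[-0.03,0,0],[-0.02,0.02,-0.02],[-0.02,0.02,-0.03],[0,0.02,-0.04],[0,0.02,-0.04]],"roll":[0,0,0,0,0,0,0,0,0,0]}'
python3 - <<'E'
from h import *
st()
c=cam("wrist");np.save("w8.npy",c,allow_pickle=True)
cv2.imwrite("pics/w8.png",c["image"][:,:,::-1])
c=cam("top");np.save("t8.npy",c,allow_pickle=True);crop(c,"t8",160,140,110,110,6)
E
```

```text
time_s: 8.65
tcp_pos: [0.4471, 0.0069, 0.2061]
eef_rot: [-73.7, 89.9, 23.6]
contact_force: [0.7, -0.2, -0.7]
gripper_width: 0.0526
t 8.65 tcp [0.4471 0.0069 0.2061] x [ 0.002  0.001 -1.   ] y [-0.992 -0.126 -0.002] z [-0.126  0.992  0.001] yaw_y -172.76 q [ 26.3  -0.7 -28.5   0.  -62.  -19. ] F [ 0.7 -0.2 -0.7] w 0.0526
```

View pics/w8.png

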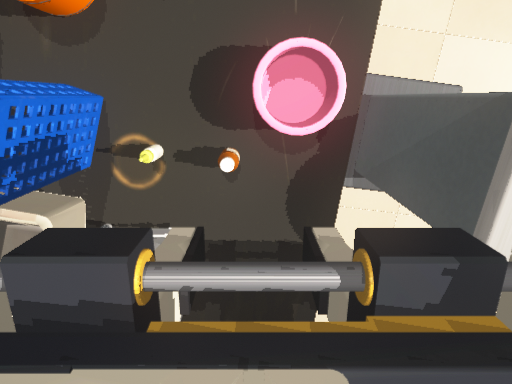

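View pics/t8.png

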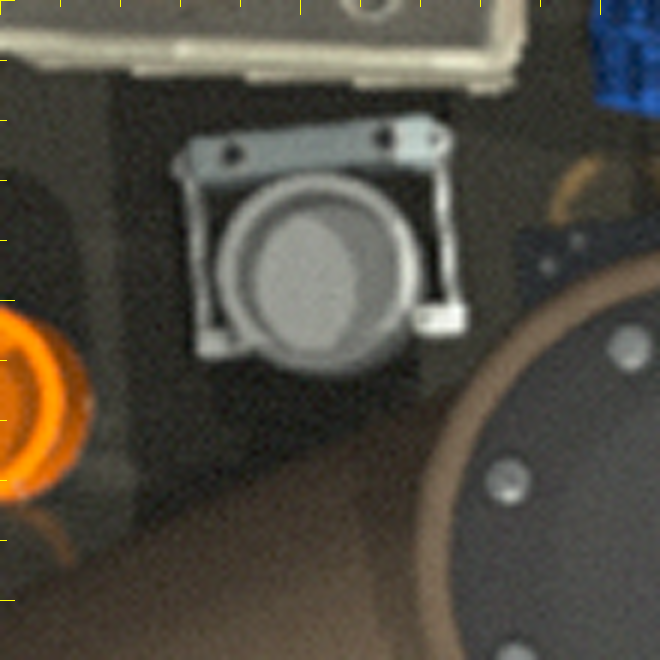

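```bash
python3 - <<'E'
from h import *
t=np.load("t8.npy",allow_pickle=True).item()
print(world(t,(160+319/6,140+271/6),.056))
plan([.455,-.235,.20],117)
E
```

```text
[0.54650382 0.14820944 0.056     ]
t 8.75 tcp [0.4453 0.0045 0.2056] x [ 0.     0.001 -1.   ] y [-0.993 -0.122 -0.001] z [-0.122  0.993  0.   ] yaw_y -173.0 q [ 26.1  -0.8 -28.6  -0.  -62.1 -19.1] F [0.6 0.5 0.7] w 0.0527
[0.0002, 0.0009, -0.0105] 0.1222 0.011
[0.0004, -0.0006, -0.0156] 0.1222 0.016
[0.0006, -0.0039, -0.0236] 0.1222 0.024
[0.0008, -0.0091, -0.031] 0.1222 0.032
[0.0009, -0.0148, -0.0344] 0.1222 0.037
[0.0009, -0.0189, -0.0323] 0.1222 0.037
[0.0008, -0.0196, -0.0257] 0.1222 0.032
[0.0006, -0.0167, -0.0171] 0.1222 0.024
[0.0004, -0.0122, -0.0098] 0.1222 0.016
[0.0002, -0.0089, -0.0055] 0.1222 0.011
```

```bash
python3 -m creep '{"jaw":[-0.2,-0.2,-0.2,-0.2,-0.2,-0.2,-0.2,-0.2,-0.2,-0.2],"translation":[[0,0.001,-0.0105],[0,-0.001,-0.0156],[0.001,-0.004,-0.0236],[0.001,-0.009,-0.031],[0.001,-0.015,-0.0344],[0.001,-0.019,-0.0323],[0.001,-0.0196,-0.0257],[0.001,-0.0167,-0.0171],[0,-0.0122,-0.01],[0,-0.009,-0.0055]],"roll":[0.122,0.122,0.122,0.122,0.122,0.122,0.122,0.122,0.122,0.122]}'
python3 -m creep '{"jaw":[-0.2,-0.2,-0.2,-0.2,-0.2,-0.2,-0.2,-0.2,-0.2,-0.2],"translation":[[0.01,0,0],[0.01,0,0],[0,0,0],[0,0,0],[0,0,0],[0,0,0],[0,0,0],[0,0,0],[0,0,0],[0,0,0]],"roll":[0,0,0,0,0,0,0,0,0,0]}'
python3 - <<'E'
from h import *
st()
c=cam("wrist");np.save("w9.npy",c,allow_pickle=True)
cv2.imwrite("pics/w9.png",c["image"][:,:,::-1])
E
```

```text
time_s: 9.75
tcp_pos: [0.4586, -0.2331, 0.199]
eef_rot: [-105.4, 90.0, -78.5]
contact_force: [0.0, 0.2, -0.0]
gripper_width: 0.0526
time_s: 10.75
tcp_pos: [0.4586, -0.232, 0.1786]
eef_rot: [-36.1, 90.0, -8.9]
contact_force: [0.0, 0.4, -0.2]
gripper_width: 0.0522
t 10.75 tcp [ 0.4586 -0.232   0.1786] x [ 0. -0. -1.] y [-0.458  0.889 -0.   ] z [0.889 0.458 0.   ] yaw_y 117.26 q [ -4.9   7.6 -23.4   0.  -59.  -57.8] F [ 0.   0.4 -0.2] w 0.0522
```

View pics/w9.png

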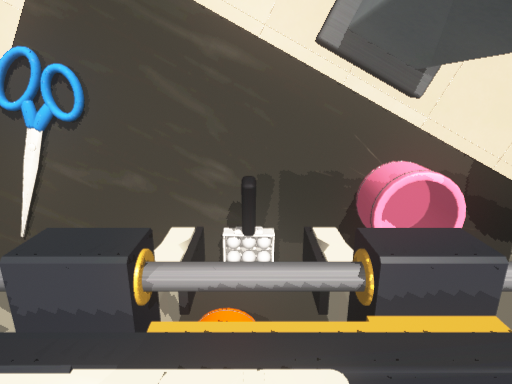

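```bash
python3 - <<'E'
from h import *
c=np.load("w9.npy",allow_pickle=True).item()
crop(c,"w9c",205,165,90,100,7)
E
```

```text
(no output)
```

View pics/w9c.png

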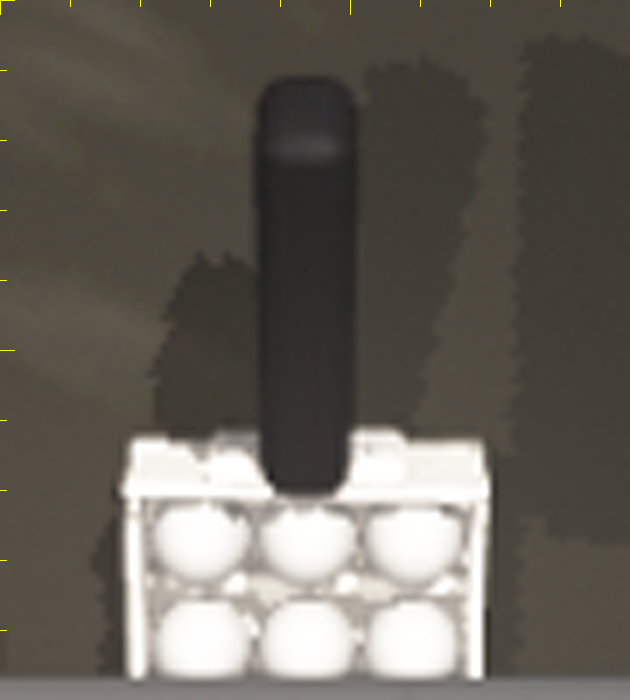

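```bash
python3 - <<'E'
from h import *
c=np.load("w9.npy",allow_pickle=True).item()
w=lambda u,v,z:world(c,(205+u/7,165+v/7),z)[:2]
r=np.array([w(201,538,.011),w(307,538,.011),w(413,539,.011)]);m=np.array([w(203,640,.011),w(306,640,.011),w(413,640,.011)])
d=r[2]-r[0]+m[2]-m[0];print("yaw",np.degrees(np.arctan2(d[1],d[0]))-90, np.linalg.norm(r.mean(0)-m.mean(0)))
a=np.radians(27);ex=np.array([np.cos(a),np.sin(a)])
o1=m.mean(0);o2=r.mean(0)+.019*ex;print(o1,o2);
print("back wall top corners origin est",w(130,497,.015)/2+w(485,497,.015)/2+.030*ex)
for o in(o1,o2):print("handle",o-.068*ex)
print("handle end top",w(307,80,.047), "expected", o2-.098*ex)
go(np.append((o1+o2)/2-.068*ex,.06),117)
E
```

```text
yaw 27.144727045642213 0.01763617781939812
[ 0.54594891 -0.19232172] [ 0.54719716 -0.19176716]
back wall top corners origin est [ 0.54907124 -0.19067829]
handle [ 0.48536046 -0.22319308]
handle [ 0.48660872 -0.22263851]
handle end top [ 0.45643695 -0.23757709] expected [ 0.45987852 -0.23625823]
t 10.8 tcp [ 0.4586 -0.232   0.1786] x [ 0.  0. -1.] y [-0.458  0.889 -0.   ] z [0.889 0.458 0.   ] yaw_y 117.26 q [ -4.9   7.6 -23.4  -0.  -59.  -57.8] F [ 0.5 -0.4  0.6] w 0.0527
tool shift now [ 0.1186 -0.0045  0.0285] roll 0.0045 0.3
tool shift after roll [ 0.1186 -0.0044  0.0285]
```

```bash
python3 -m creep '{"jaw":[-0.2,-0.2,-0.2,-0.2,-0.2,-0.2,-0.2,-0.2,-0.2,-0.2],"translation":[[0.01,-0.001,0.009],[0.02,-0.002,0.011],[0.025,-0.0015,0.0085],[0.03,0,0],[0.03,0,0],[0.025,0,0],[0.015,0,0],[0.010,0,0],[0.004,0,0],[0,0,0]],"roll":[0.005,0,0,0,0,0,0,0,0,0]}'
python3 -m creep '{"jaw":[1,1,1,1,1,1,1,1,1,1],"translation":[[0,0,0],[0,0,0],[0,0,0],[0,0,0],[0,0,0],[0,0,0],[0,0,0],[0,0,0],[0,0,0],[0,0,0]],"roll":[0,0,0,0,0,0,0,0,0,0]}' 6
python3 - <<'E'
from h import *
st()
c=cam("wrist");np.save("w10.npy",c,allow_pickle=True)
cv2.imwrite("pics/w10.png",c["image"][:,:,::-1])
c=cam("scene");crop(c,"s10",270,70,110,110,6)
E
```

```text
time_s: 11.8
tcp_pos: [0.4861, -0.2229, 0.0092]
eef_rot: [154.5, 90.0, -178.5]
contact_force: [1.0, -0.4, 0.4]
gripper_width: 0.0528
time_s: 12.8
tcp_pos: [0.4861, -0.2231, 0.0097]
eef_rot: [-62.1, 90.0, -35.1]
contact_force: [-0.4, -1.9, 2.5]
gripper_width: 0.0138
t 12.8 tcp [ 0.4861 -0.2231  0.0097] x [ 0. -0. -1.] y [-0.454  0.891 -0.   ] z [0.891 0.454 0.   ] yaw_y 116.98 q [ -3.6  21.5 -31.6   0.  -36.9 -59.4] F [-0.4 -1.9  2.5] w 0.0138
```

View pics/w10.png

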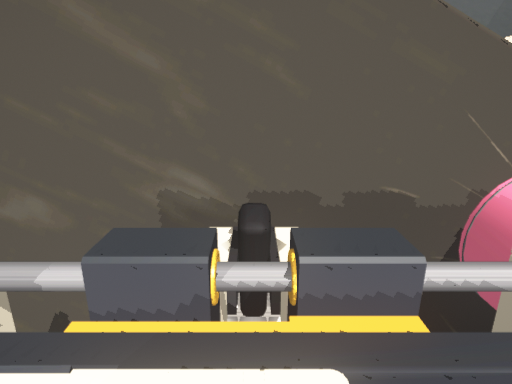

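View pics/s10.png

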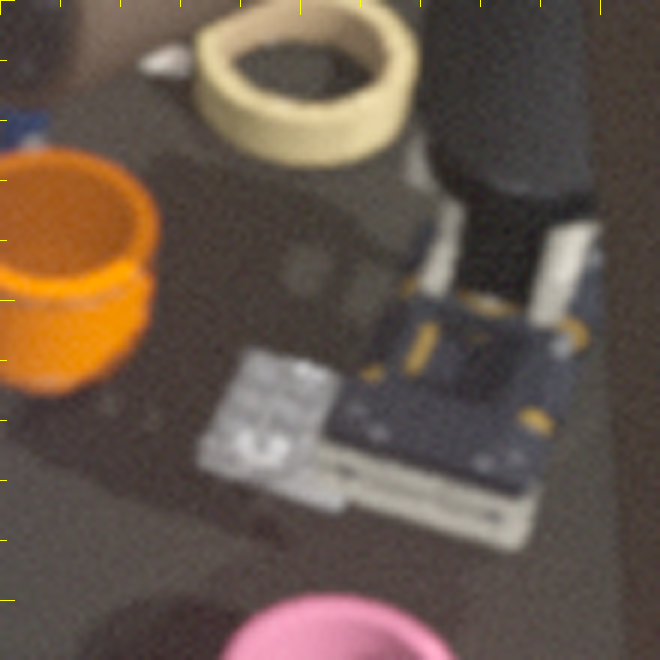

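```bash
python3 -m creep '{"jaw":[1,1,1,1,1,1,1,1,1,1],"translation":[[-0.001,0,0],[-0.002,0,0],[-0.002,0,0.001],[-0.003,0,0.001],[-0.003,0,0.001],[-0.003,0,0.001],[-0.002,0,0.001],[-0.001,0,0.001],[0,0,0],[0,0,0]],"roll":[0,0,0,0,0,0,0,0,0,0]}' 6
python3 - <<'E'
from h import *
st()
c=cam("wrist");np.save("w11.npy",c,allow_pickle=True)
cv2.imwrite("pics/w11.png",c["image"][:,:,::-1])
c=cam("scene");crop(c,"s11",270,70,110,110,6)
E
```

```text
time_s: 13.9
tcp_pos: [0.4915, -0.2203, 0.0267]
eef_rot: [-34.3, 90.0, -7.4]
contact_force: [-0.1, 0.5, 0.4]
gripper_width: 0.0143
t 13.9 tcp [ 0.4915 -0.2203  0.0267] x [ 0. -0. -1.] y [-0.454  0.891 -0.   ] z [0.891 0.454 0.   ] yaw_y 116.98 q [ -3.3  20.3 -30.3   0.  -39.4 -59.7] F [-0.1  0.5  0.4] w 0.0143
```

View pics/w11.png

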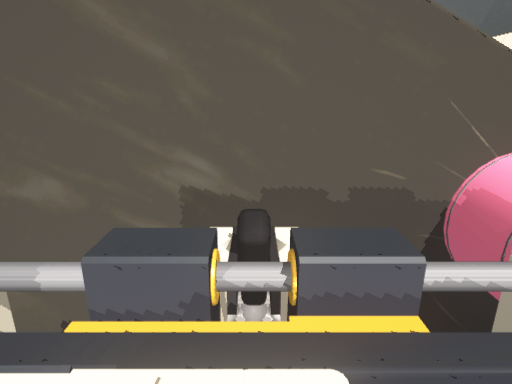

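View pics/s11.png

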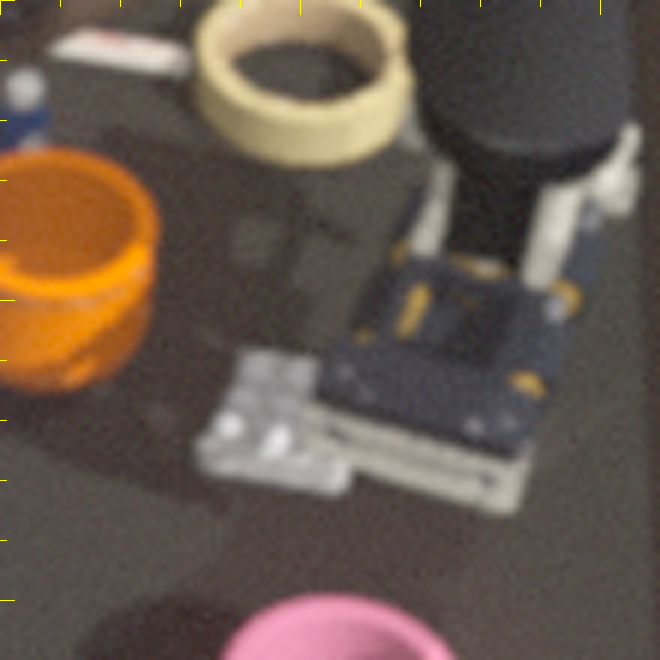

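```bash
cat >> h.py <<'E'
def tray_pt(hinge,yaw,tilt,p):
    "world pos of tray-frame point p given hinge world position"
    Rm=R.from_euler("zy",[yaw,tilt],degrees=True).as_matrix() if False else R.from_euler("ZY",[yaw,tilt],degrees=True).as_matrix()
    return np.array(hinge)+Rm@(np.array(p)-np.array([-.068,0,.028]))
E
python3 - <<'E'
from h import *
for f,h0 in(("w10.npy",[.4861,-.2231,.0287]),("w11.npy",[.4915,-.2203,.0457])):
  c=np.load(f,allow_pickle=True).item()
  for n,h,t in(("tilt0",h0,0),("tilt10",h0,10),("table",[h0[0],h0[1],.028],0)):
    print(f,n,"hend",pix(c,tray_pt(h,27,t,[-.1005,0,.0505])).round(1),"hlow end bot",pix(c,tray_pt(h,27,t,[-.032,0,.018])).round(1),"ball8",pix(c,tray_pt(h,27,t,[-.019,0,.011])).round(1))
E
python3 - <<'E'
import cv2,numpy as np
a=np.hstack([cv2.resize(cv2.imread(f"pics/{n}.png")[190:330,200:310],None,fx=3.5,fy=3.5,interpolation=2) for n in("w10","w11")]);cv2.imwrite("pics/cmp.png",a)
E
```

```text
w10.npy tilt0 hend [253. 213.] hlow end bot [253.1 312.4] ball8 [253.1 324. ]
w10.npy tilt10 hend [252.9 229.3] hlow end bot [253.1 301.7] ball8 [253.1 309.2]
w10.npy table hend [253.  212.4] hlow end bot [253.1 311.5] ball8 [253.1 323.2]
w11.npy tilt0 hend [252.9 213.2] hlow end bot [253.  312.5] ball8 [253.1 324.1]
w11.npy tilt10 hend [252.9 229.5] hlow end bot [253.  301.8] ball8 [253.1 309.3]
w11.npy table hend [253.  198.9] hlow end bot [253.1 293.1] ball8 [253.1 304.8]
```

View pics/cmp.png

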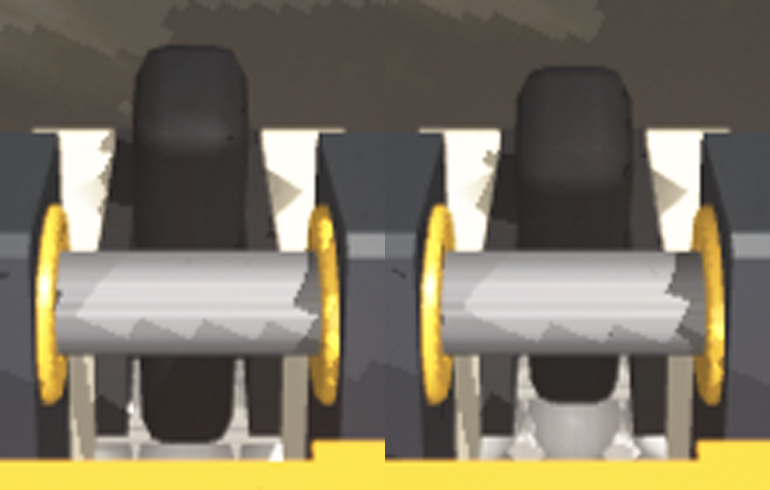

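```bash
python3 -m creep '{"jaw":[1,1,1,1,1,1,1,1,1,1],"translation":[[-0.002,0,0.001],[-0.002,0,0.001],[-0.002,0,0.0015],[-0.003,0,0.002],[-0.003,0,0.002],[-0.003,0,0.002],[-0.003,0,0.0025],[-0.003,0,0.0025],[-0.002,0,0.002],[0,0,0]],"roll":[0,0,0,0,0,0,0,0,0,0]}' 5
python3 -m creep '{"jaw":[1,1,1,1,1,1,1,1,1,1],"translation":[[-0.001,0,0.001],[-0.002,0,0.002],[-0.002,0,0.002],[-0.002,0,0.002],[-0.002,0,0.002],[-0.001,0,0.001],[0,0,0],[0,0,0],[0,0,0],[0,0,0]],"roll":[0,0,0,0,0,0,0,0,0,0]}' 5
python3 - <<'E'
from h import *
st()
c=cam("wrist");np.save("w12.npy",c,allow_pickle=True)
cv2.imwrite("pics/w12.png",c["image"][:,:,::-1])
crop(c,"w12c",200,190,110,140,4)
c=cam("scene");crop(c,"s12",270,70,110,110,6)
E
```

```text
time_s: 15.0
tcp_pos: [0.5066, -0.2126, 0.0499]
eef_rot: [-34.1, 90.0, -7.1]
contact_force: [-1.4, -0.2, 0.4]
gripper_width: 0.0142
time_s: 16.0
tcp_pos: [0.5152, -0.2082, 0.0597]
eef_rot: [-28.5, 90.0, -1.5]
contact_force: [1.5, 0.6, -1.2]
gripper_width: 0.0138
t 16.0 tcp [ 0.5152 -0.2082  0.0597] x [ 0.001 -0.    -1.   ] y [-0.454  0.891 -0.   ] z [0.891 0.454 0.   ] yaw_y 116.98 q [ -1.8  19.  -26.4  -0.  -44.6 -61.2] F [ 1.5  0.6 -1.2] w 0.0138
```

View pics/w12c.png

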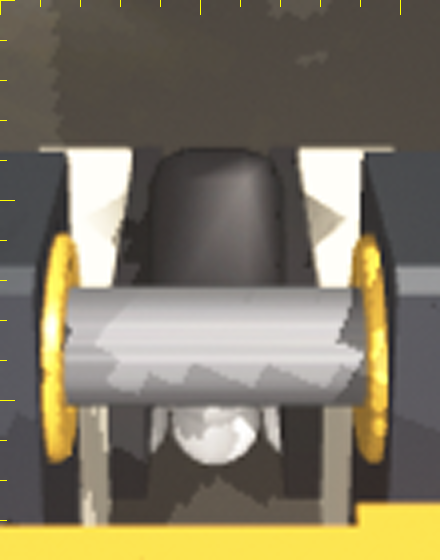

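View pics/s12.png

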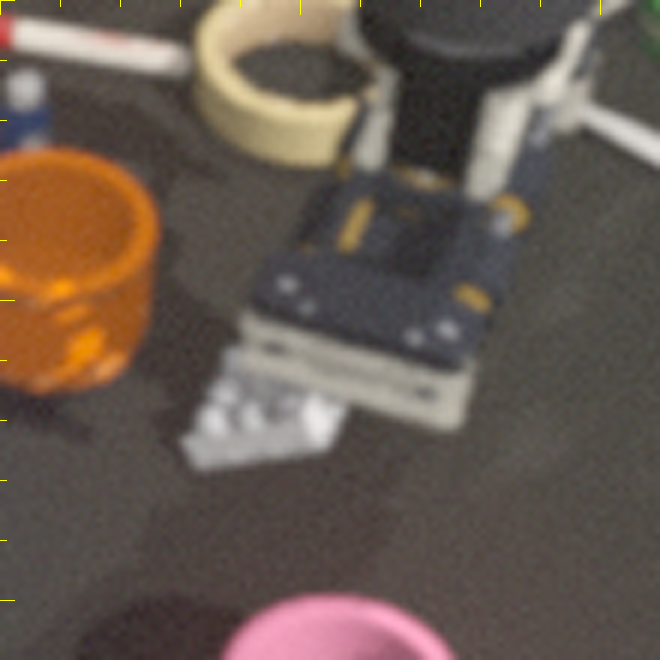

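```bash
python3 - <<'E'
from h import *
c=np.load("w12.npy",allow_pickle=True).item()
h=[.5152,-.2082,.0787]
for t in(25,30,35,40):
    print(t,"hend",pix(c,tray_pt(h,27,t,[-.1005,0,.0505])).round(1),"hlow",pix(c,tray_pt(h,27,t,[-.032,0,.018])).round(1),[pix(c,tray_pt(h,27,t,[x,0,.011])).round(0)[1] for x in(-.019,0,.018)],"lip",pix(c,tray_pt(h,27,t,[.028,0,.0054])).round(0), "lip z",tray_pt(h,27,t,[.028,0,0])[2].round(4))
E
```

```text
25 hend [253.  257.8] hlow [253.1 285. ] [np.float64(287.0), np.float64(303.0), np.float64(317.0)] lip [253. 316.] lip z 0.0128
30 hend [253.  267.7] hlow [253.1 279.3] [np.float64(279.0), np.float64(293.0), np.float64(305.0)] lip [253. 304.] lip z 0.0065
35 hend [253.  277.7] hlow [253.1 273.6] [np.float64(272.0), np.float64(284.0), np.float64(294.0)] lip [253. 292.] lip z 0.0007
40 hend [253.  287.6] hlow [253.1 267.9] [np.float64(264.0), np.float64(275.0), np.float64(283.0)] lip [253. 280.] lip z -0.0045
```

```bash
python3 -m creep '{"jaw":[1,1,1,1,1,1,1,1,1,1],"translation":[[0,0,0],[0,0,0],[0,0,0],[-0.003,0,0],[-0.008,0,0],[-0.015,0,0],[-0.018,0,0],[-0.015,0,0],[-0.008,0,0],[-0.003,0,0]],"roll":[0,0,0,0,0,0,0,0,0,0]}' 45
python3 - <<'E'
from h import *
st()
c=cam("wrist");np.save("w13.npy",c,allow_pickle=True)
crop(c,"w13c",200,190,110,140,4)
c=cam("scene");crop(c,"s13",230,70,140,110,5)
plan([.484,.115,.15],117,n=20,amp=.8)
E
```

```text
time_s: 17.1
tcp_pos: [0.5152, -0.2083, 0.1306]
eef_rot: [-28.9, 89.9, -2.0]
contact_force: [0.4, 0.1, -3.1]
gripper_width: 0.0136
t 17.1 tcp [ 0.5152 -0.2083  0.1306] x [ 0.001 -0.    -1.   ] y [-0.454  0.891 -0.001] z [0.891 0.454 0.001] yaw_y 116.97 q [ -1.8  14.1 -22.    0.  -53.8 -61.2] F [ 0.4  0.1 -3.1] w 0.0136
t 17.2 tcp [ 0.5148 -0.2082  0.1297] x [ 0.  0. -1.] y [-0.453  0.891  0.   ] z [0.891 0.453 0.   ] yaw_y 116.97 q [ -1.8  14.2 -22.1  -0.  -53.7 -61.2] F [-0.8 -0.7 -2.5] w 0.0137
[-0.0002, 0.0032, 0.0013] -0.0 0.003
[-0.0003, 0.0044, 0.0017] -0.0 0.005
[-0.0004, 0.0066, 0.0026] -0.0 0.007
[-0.0006, 0.0096, 0.0038] -0.0 0.01
[-0.0009, 0.0132, 0.0052] -0.0 0.014
[-0.0011, 0.017, 0.0067] -0.0 0.018
[-0.0014, 0.0206, 0.0081] -0.0 0.022
[-0.0016, 0.0236, 0.0093] -0.0 0.025
[-0.0017, 0.0258, 0.0102] -0.0 0.028
[-0.0018, 0.027, 0.0106] -0.0 0.029
[-0.0018, 0.027, 0.0106] -0.0 0.029
[-0.0017, 0.0258, 0.0102] -0.0 0.028
[-0.0016, 0.0236, 0.0093] -0.0 0.025
[-0.0014, 0.0206, 0.0081] -0.0 0.022
[-0.0011, 0.017, 0.0067] -0.0 0.018
[-0.0009, 0.0132, 0.0052] -0.0 0.014
[-0.0006, 0.0096, 0.0038] -0.0 0.01
[-0.0004, 0.0066, 0.0026] -0.0 0.007
[-0.0003, 0.0044, 0.0017] -0.0 0.005
[-0.0002, 0.0032, 0.0013] -0.0 0.003
```

View pics/w13c.png

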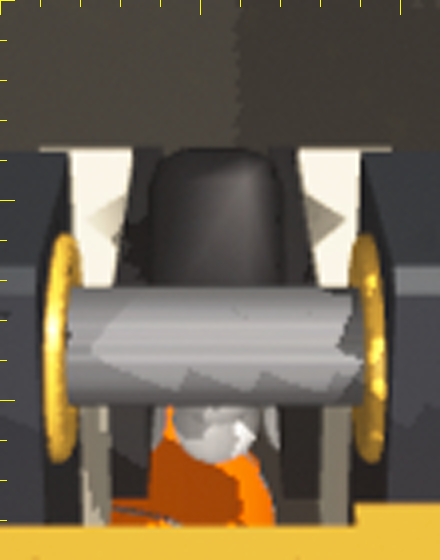

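View pics/s13.png

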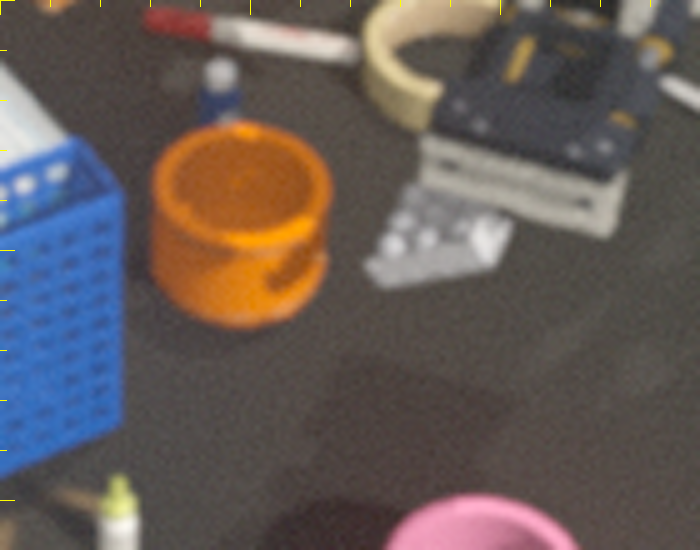

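```bash
python3 -m creep '{"jaw":[1,1,1,1,1,1,1,1,1,1],"translation":[[-0.003,0.003,0.0013],[-0.004,0.0044,0.0017],[-0.004,0.0066,0.0026],[-0.004,0.0096,0.0038],[-0.003,0.0132,0.0052],[-0.002,0.017,0.0067],[0,0.0206,0.0081],[0,0.0236,0.0093],[0,0.0258,0.0102],[0,0.027,0.0106]],"roll":[0,0,0,0,0,0,0,0,0,0]}' 45
python3 -m creep '{"jaw":[1,1,1,1,1,1,1,1,1,1],"translation":[[0,0.027,0.0106],[0,0.0258,0.0102],[0,0.0236,0.0093],[0,0.0206,0.0081],[0,0.017,0.0067],[0,0.0132,0.0052],[0,0.0096,0.0038],[0,0.0066,0.0026],[0,0.0044,0.0017],[0,0.0032,0.0013]],"roll":[0,0,0,0,0,0,0,0,0,0]}' 45
python3 - <<'E'
from h import *
st()
c=cam("wrist");np.save("w14.npy",c,allow_pickle=True)
crop(c,"w14c",200,190,110,140,4)
c=cam("scene");np.save("sc14.npy",c,allow_pickle=True);crop(c,"s14",140,120,140,130,5)
E
```

```text
time_s: 18.2
tcp_pos: [0.4991, -0.045, 0.1499]
eef_rot: [0.8, 90.0, 27.8]
contact_force: [1.2, -1.0, -2.8]
gripper_width: 0.0141
time_s: 19.2
tcp_pos: [0.4841, 0.1148, 0.1495]
eef_rot: [-164.2, 90.0, -137.3]
contact_force: [-0.4, -0.4, -2.7]
gripper_width: 0.0138
t 19.2 tcp [0.4841 0.1148 0.1495] x [-0. -0. -1.] y [-0.453  0.891 -0.   ] z [ 0.891  0.453 -0.   ] yaw_y 116.96 q [ 36.    7.7 -27.6   0.  -54.8 -99.1] F [-0.4 -0.4 -2.7] w 0.0138
```

View pics/w14c.png

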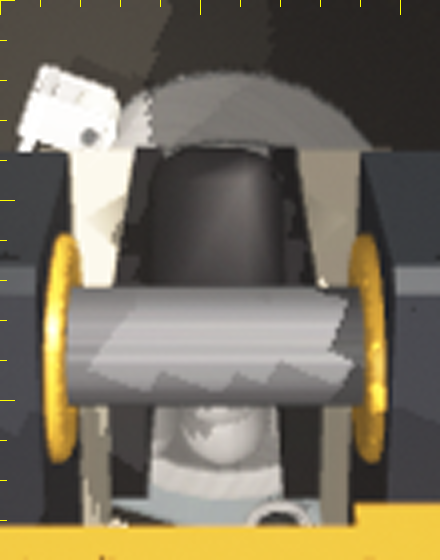

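View pics/s14.png

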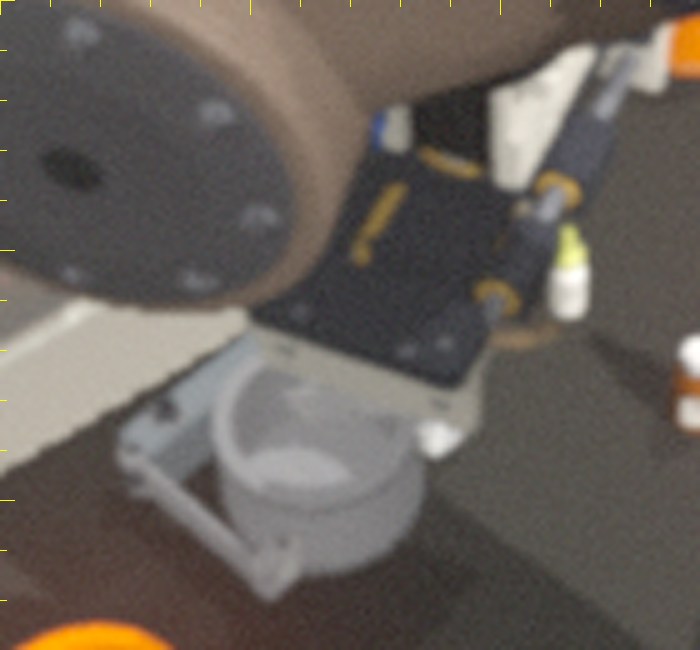

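```bash
python3 - <<'E'
from h import *
c=np.load("w14.npy",allow_pickle=True).item()
im=np.ascontiguousarray(cv2.resize(c["image"][190:330,200:310,::-1],None,fx=5,fy=5,interpolation=2))
for J,col in(((.5465,.149),(0,255,0)),((.547,.151),(0,0,255))):
  for z,r in((.056,.043),(.056,.035),(0,.043)):
    p=[pix(c,[J[0]+r*np.cos(a),J[1]+r*np.sin(a),z]) for a in np.linspace(0,6.3,80)]
    p=((np.array(p)-[200,190]+.5)*5).astype(np.int32);cv2.polylines(im,[p],False,col,1)
cv2.imwrite("pics/w14o.png",im)
J=np.array([.5465,.149]);H=np.array([.4841,.1148]);d=H-J;e=np.array([.891,.4535]);print("along",d@e,"lat",d@np.array([-.4535,.891]))
for t in(30,33,35):print(t,"lip under",tray_pt([*H,.1685],27,t,[.028,0,0]))
E
```

```text
along -0.07110810000000001 lat -0.0021737999999999905
30 lip under [0.5457028  0.14618819 0.09625129]
33 lip under [0.5422493  0.14442855 0.09273188]
35 lip under [0.53985781 0.14321002 0.0905004 ]
```

View pics/w14o.png

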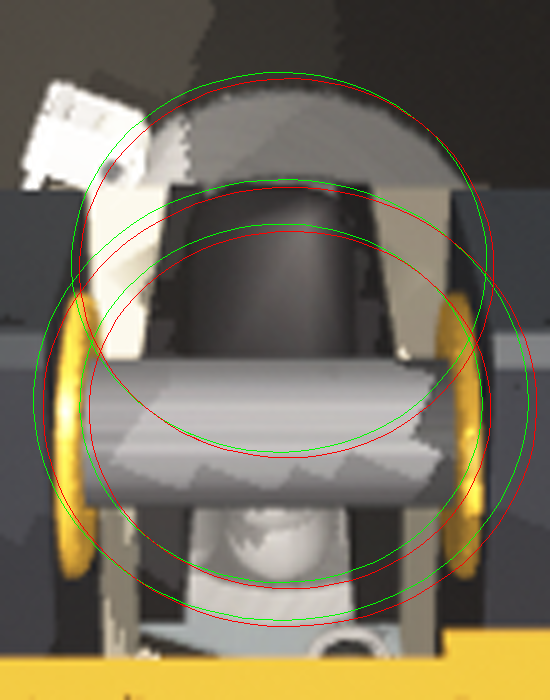

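```bash
python3 -m creep '{"jaw":[1,1,1,1,1,1,1,1,1,1],"translation":[[0.002,0.001,0.002],[0.005,0.001,0.003],[0.008,0.0013,0.003],[0.009,0,0.0017],[0.009,0,0],[0.007,0,0],[0.004,0,0],[0.002,0,0],[0,0,0],[0,0,0]],"roll":[0,0,0,0,0,0,0,0,0,0]}' 45
python3 - <<'E'
from h import *
st()
c=cam("wrist");np.save("w15.npy",c,allow_pickle=True)
crop(c,"w15c",200,190,110,140,4)
c=cam("scene");crop(c,"s15",140,120,140,130,5)
c=cam("top");crop(c,"t15",160,140,110,110,5)
E
```

```text
time_s: 20.3
tcp_pos: [0.4915, 0.1222, 0.1039]
eef_rot: [-2.9, 90.0, 24.1]
contact_force: [-0.5, -0.3, -2.4]
gripper_width: 0.0138
t 20.3 tcp [0.4915 0.1222 0.1039] x [ 0.001  0.    -1.   ] y [-0.454  0.891 -0.   ] z [0.891 0.454 0.001] yaw_y 116.98 q [ 36.2  11.6 -29.8   0.  -48.6 -99.2] F [-0.5 -0.3 -2.4] w 0.0138
```

View pics/w15c.png

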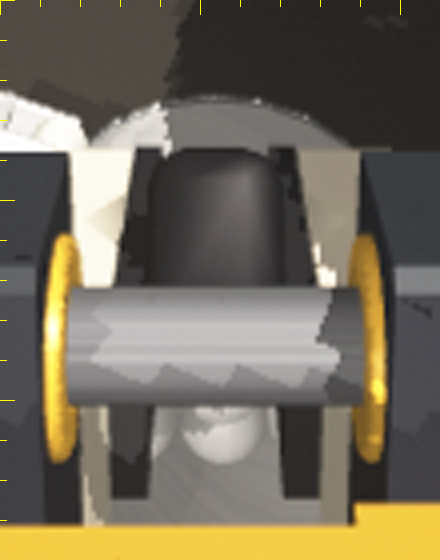

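View pics/s15.png

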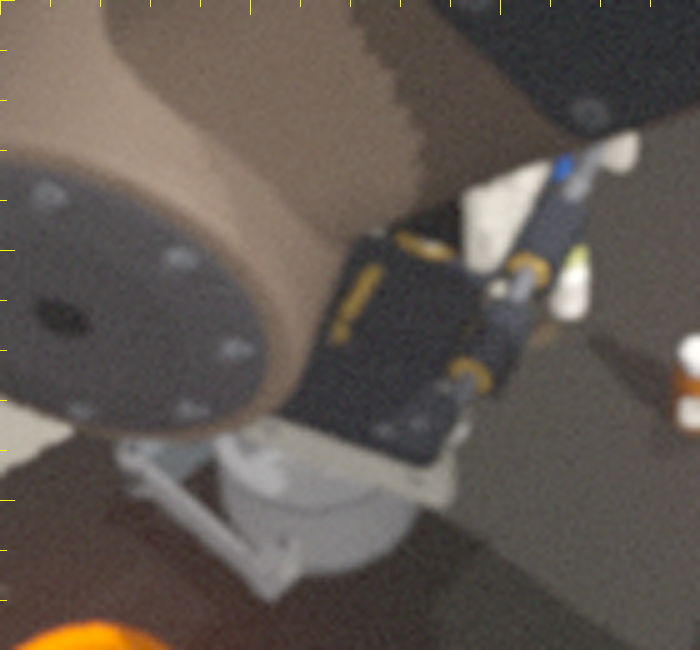

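View pics/t15.png

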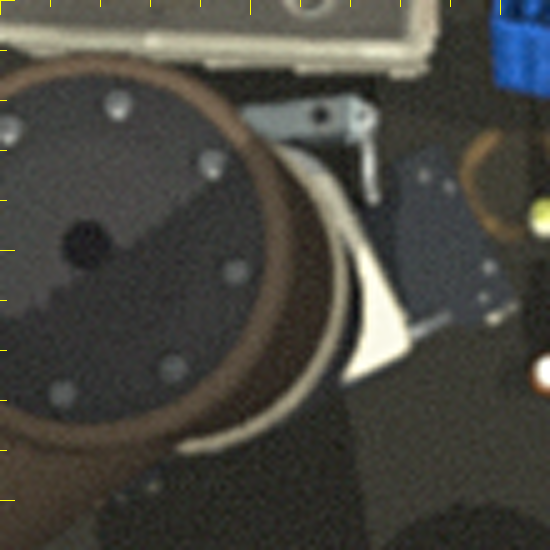

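```bash
python3 -m creep '{"jaw":[1,1,1,1,1,1,1,1,1,1],"translation":[[0.001,0,0],[0.001,0,0],[0.001,0,0],[0.001,0,0],[0.001,0,0],[0.001,0,0],[0.0005,0,0],[0,0,0],[0,0,0],[0,0,0]],"roll":[0,0,0,0,0,0,0,0,0,0]}' 45
python3 - <<'E'
from h import *
st()
c=cam("wrist");crop(c,"w16c",200,190,110,140,4)
E
```

```text
time_s: 21.45
tcp_pos: [0.493, 0.1229, 0.0984]
eef_rot: [-3.1, 89.8, 23.9]
contact_force: [0.4, -0.5, 7.6]
gripper_width: 0.0134
t 21.45 tcp [0.493  0.1229 0.0984] x [ 0.004  0.002 -1.   ] y [-0.454  0.891 -0.   ] z [0.891 0.454 0.004] yaw_y 117.02 q [ 36.2  12.  -30.1   0.1 -47.7 -99.2] F [ 0.4 -0.5  7.6] w 0.0134
```

```bash
python3 -m creep '{"jaw":[1,1,1,1,1,1,1,1,1,1],"translation":[[0,0,0],[0,0,0],[0,0,0],[-0.001,0,0.001],[-0.0015,0,0.002],[-0.0015,0,0.002],[-0.001,0,0.002],[-0.001,0,0.0015],[-0.0005,0,0.0005],[0,0,0]],"roll":[0,0,0,0,0,0,0,0,0,0]}' 5
python3 - <<'E'
from h import *
st()
c=cam("wrist");np.save("w17.npy",c,allow_pickle=True);crop(c,"w17c",200,190,110,140,4)
c=cam("scene");crop(c,"s17",140,120,140,130,5)
E
```

```text
time_s: 22.5
tcp_pos: [0.4994, 0.1262, 0.1036]
eef_rot: [10.2, 90.0, 37.2]
contact_force: [0.4, 0.4, -2.8]
gripper_width: 0.0141
t 22.5 tcp [0.4994 0.1262 0.1036] x [ 0.  0. -1.] y [-0.454  0.891  0.   ] z [0.891 0.454 0.   ] yaw_y 116.97 q [ 36.   12.4 -28.8  -0.  -48.9 -99.1] F [ 0.4  0.4 -2.8] w 0.0141
```

View pics/w17c.png

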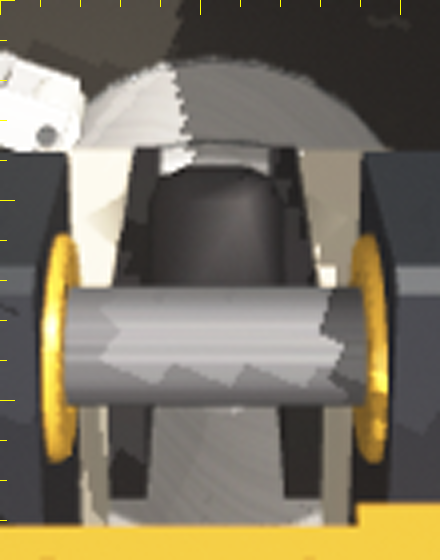

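View pics/s17.png

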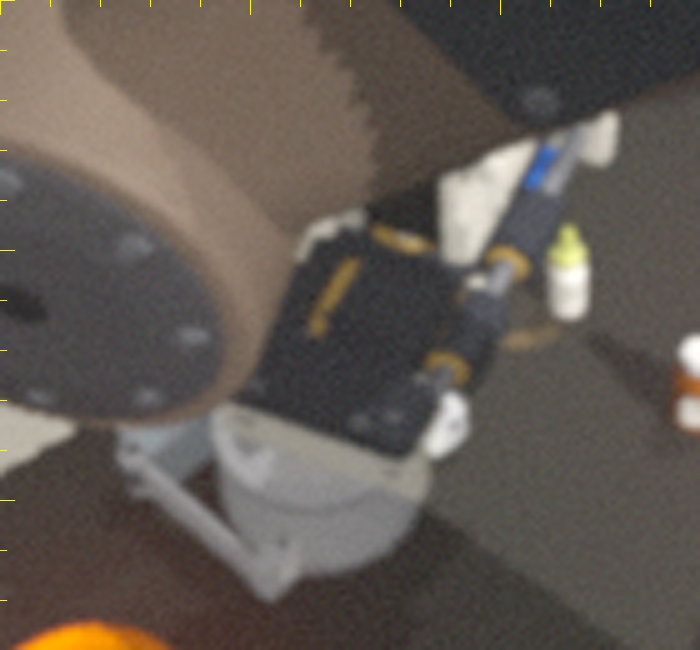

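```bash
python3 -m creep '{"jaw":[1,1,1,1,1,1,1,1,1,1],"translation":[[0,0,0],[-0.0005,0,0.001],[-0.0005,0,0.001],[-0.0005,0,0.001],[-0.0005,0,0.001],[-0.0005,0,0.001],[-0.0005,0,0.001],[0,0,0.001],[0,0,0],[0,0,0]],"roll":[0,0,0,0,0,0,0,0,0,0]}' 4.5
python3 - <<'E'
from h import *
st()
c=cam("wrist");np.save("w18.npy",c,allow_pickle=True);crop(c,"w18c",200,190,110,140,4)
c=cam("scene");crop(c,"s18",140,120,140,130,5)
E
```

```text
time_s: 23.6
tcp_pos: [0.5056, 0.1294, 0.1066]
eef_rot: [3.8, 90.0, 30.8]
contact_force: [0.5, 0.8, -2.2]
gripper_width: 0.0141
t 23.6 tcp [0.5056 0.1294 0.1066] x [ 0.  0. -1.] y [-0.454  0.891  0.   ] z [0.891 0.454 0.   ] yaw_y 116.98 q [ 35.9  12.7 -27.7   0.  -49.5 -98.9] F [ 0.5  0.8 -2.2] w 0.0141
```

View pics/w18c.png

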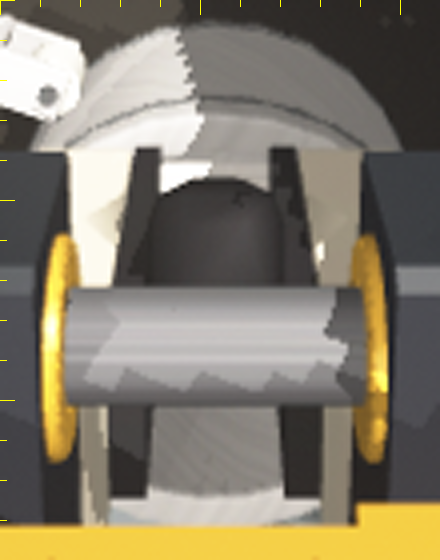

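View pics/s18.png

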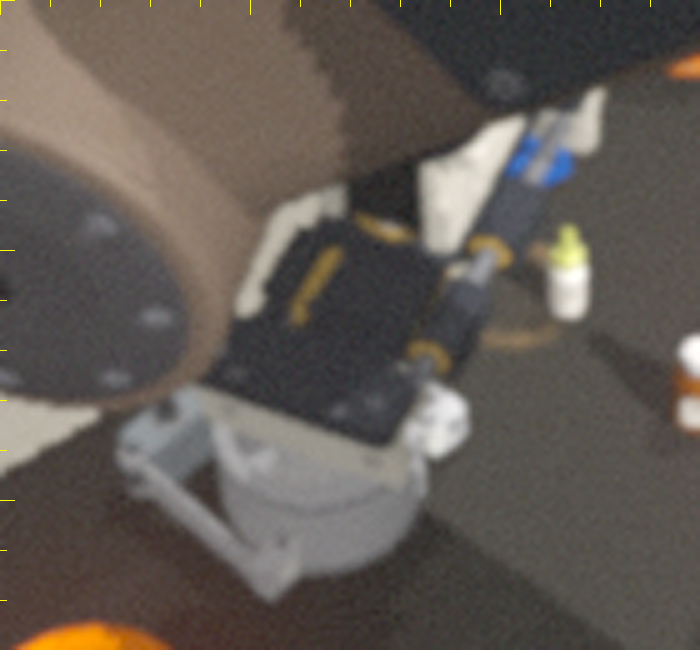

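```bash
python3 - <<'E'
from h import *
for f,h,ob in(("w12.npy",[.5152,-.2082,.0787],227),("w14.npy",[.4841,.1148,.1685],227),("w17.npy",[.4994,.1262,.1226],231.5),("w18.npy",[.5056,.1294,.1256],234.2)):
  c=np.load(f,allow_pickle=True).item()
  print(f,ob,[(t,pix(c,tray_pt(h,27,t,[-.1037,0,.0334]))[1].round(1),pix(c,tray_pt(h,27,t,[-.0967,0,.05]))[1].round(1)) for t in(30,35,40,45,50,55)])
E
```

```text
w12.npy 227 [(30, np.float64(223.7), np.float64(271.9)), (35, np.float64(231.2), np.float64(280.8)), (40, np.float64(239.2), np.float64(289.4)), (45, np.float64(247.6), np.float64(297.7)), (50, np.float64(256.2), np.float64(305.7)), (55, np.float64(265.0), np.float64(313.0))]
w14.npy 227 [(30, np.float64(223.7), np.float64(271.9)), (35, np.float64(231.2), np.float64(280.7)), (40, np.float64(239.2), np.float64(289.4)), (45, np.float64(247.5), np.float64(297.7)), (50, np.float64(256.2), np.float64(305.6)), (55, np.float64(265.0), np.float64(313.0))]
w17.npy 231.5 [(30, np.float64(223.7), np.float64(271.9)), (35, np.float64(231.2), np.float64(280.7)), (40, np.float64(239.1), np.float64(289.4)), (45, np.float64(247.5), np.float64(297.7)), (50, np.float64(256.2), np.float64(305.6)), (55, np.float64(265.0), np.float64(313.0))]
w18.npy 234.2 [(30, np.float64(223.7), np.float64(271.9)), (35, np.float64(231.2), np.float64(280.7)), (40, np.float64(239.1), np.float64(289.4)), (45, np.float64(247.5), np.float64(297.7)), (50, np.float64(256.2), np.float64(305.6)), (55, np.float64(265.0), np.float64(313.0))]
```

```bash
python3 -m creep '{"jaw":[1,1,1,1,1,1,1,1,1,1],"translation":[[0,0,0],[0,0,0],[0,0,0],[0,0,0],[0,0,0],[0,0,0],[0,0,0],[0,0,0],[0,0,0],[0,0,0]],"roll":[0,0,0,0,0,0,0,0,0,0]}' 3.6
python3 - <<'E'
from h import *
st()
c=cam("wrist");np.save("w19.npy",c,allow_pickle=True);crop(c,"w19c",200,190,110,140,4)
E
```

```text
time_s: 24.7
tcp_pos: [0.5056, 0.1293, 0.1066]
eef_rot: [-34.8, 90.0, -7.8]
contact_force: [1.2, 0.3, -2.9]
gripper_width: 0.0142
t 24.7 tcp [0.5056 0.1293 0.1066] x [ 0. -0. -1.] y [-0.454  0.891 -0.   ] z [0.891 0.454 0.   ] yaw_y 116.97 q [ 35.9  12.7 -27.7   0.  -49.5 -98.9] F [ 1.2  0.3 -2.9] w 0.0142
```

View pics/w19c.png

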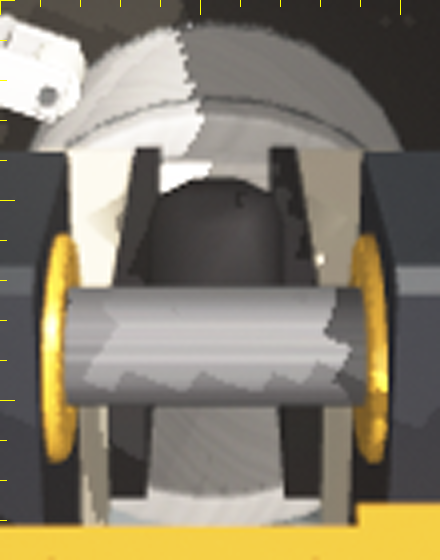

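```bash
python3 -m creep '{"jaw":[1,1,1,1,1,1,1,1,1,1],"translation":[[0,0,0],[0,0,0],[0,0,0],[0,0,0],[0,0,0],[0,0,0],[0,0,0],[0,0,0],[0,0,0],[0,0,0]],"roll":[0,0,0,0,0,0,0,0,0,0]}' 3
python3 - <<'E'
from h import *
st()
c=cam("wrist");np.save("w19.npy",c,allow_pickle=True);crop(c,"w20c",200,190,110,140,4)
E
```

```text
time_s: 25.75
tcp_pos: [0.5056, 0.1293, 0.1066]
eef_rot: [6.8, 90.0, 33.8]
contact_force: [1.1, 0.6, -2.8]
gripper_width: 0.014
t 25.75 tcp [0.5056 0.1293 0.1066] x [ 0.  0. -1.] y [-0.454  0.891  0.   ] z [0.891 0.454 0.   ] yaw_y 116.97 q [ 35.9  12.7 -27.7   0.  -49.5 -98.9] F [ 1.1  0.6 -2.8] w 0.014
```

View pics/w20c.png

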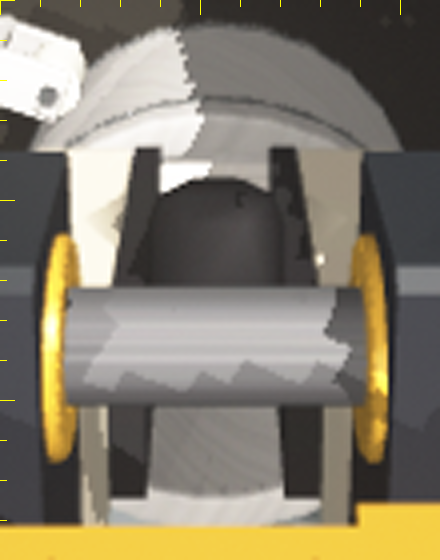

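```bash
python3 - <<'E'
from h import *
F=[]
for i in range(5):
    c=cam("top" if i%2 else "scene");F.append(get_state()["contact_force"])
    if i==0: crop(c,"s21",140,120,140,130,5)
print(np.mean(F,0).round(2),np.std(F,0).round(2))
c=np.load("w19.npy",allow_pickle=True).item();cv2.imwrite("pics/w19.png",c["image"][:,:,::-1])
E
```

```text
[ 0.35  0.49 -2.45] [0.66 0.32 0.45]
```

View pics/s21.png

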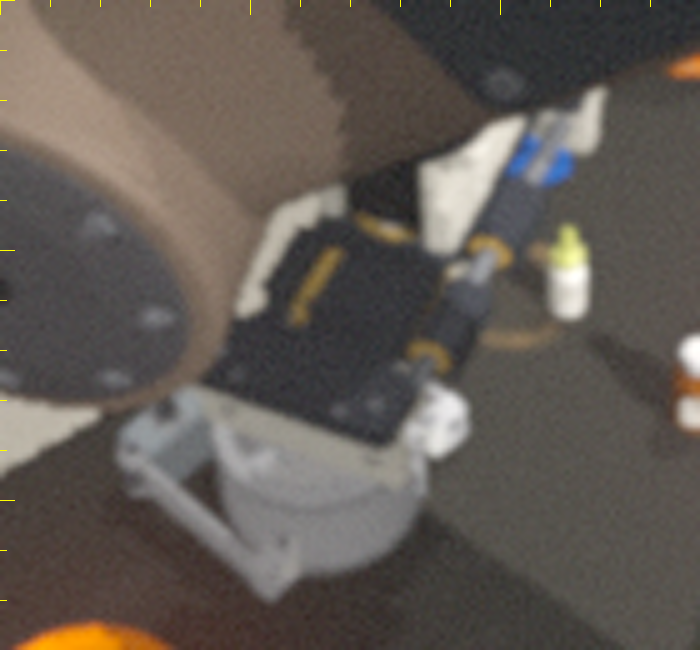

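View pics/w19.png

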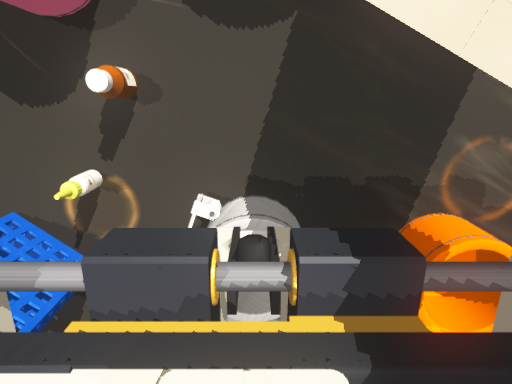

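```bash
python3 -m creep '{"jaw":[1,1,1,1,1,1,1,1,1,1],"translation":[[0,0,0.001],[-0.0005,0,0.001],[-0.0005,0,0.001],[-0.0005,0,0.001],[-0.0005,0,0.001],[0,0,0.001],[0,0,0],[0,0,0],[0,0,0],[0,0,0]],"roll":[0,0,0,0,0,0,0,0,0,0]}' 3.5
python3 - <<'E'
from h import *
st()
c=cam("wrist");np.save("w22.npy",c,allow_pickle=True);crop(c,"w22c",200,190,110,140,4)
E
```

```text
time_s: 27.05
tcp_pos: [0.511, 0.1321, 0.1086]
eef_rot: [9.1, 90.0, 36.0]
contact_force: [-0.0, -0.8, -1.5]
gripper_width: 0.0138
t 27.05 tcp [0.511  0.1321 0.1086] x [ 0.  0. -1.] y [-0.454  0.891  0.   ] z [0.891 0.454 0.   ] yaw_y 116.97 q [ 35.8  13.1 -26.9  -0.  -50.  -98.8] F [-0.  -0.8 -1.5] w 0.0138
```

View pics/w22c.png

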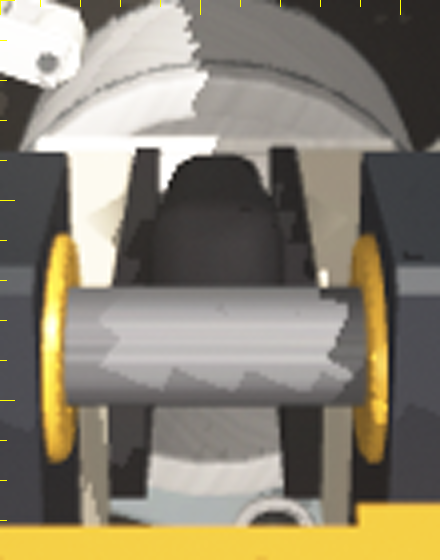

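```bash
python3 - <<'E'
from h import *
c=np.load("w22.npy",allow_pickle=True).item();h=[.511,.1321,.1276]
for t in(45,50,55,60,65,70):
  print(t,"panback bottom",pix(c,tray_pt(h,27,t,[-.030,.028,0])).round(0),pix(c,tray_pt(h,27,t,[-.030,-.028,0])).round(0),"hlow bottom",pix(c,tray_pt(h,27,t,[-.0393,0,.006])).round(0),"rear bot",pix(c,tray_pt(h,27,t,[-.1037,0,.0334]))[1].round(1),"lip",tray_pt(h,27,t,[.028,0,0]).round(3))
E
```

```text
45 panback bottom [298. 234.] [208. 234.] hlow bottom [253. 238.] rear bot 247.5 lip [0.554 0.154 0.04 ]
50 panback bottom [298. 228.] [208. 228.] hlow bottom [253. 233.] rear bot 256.2 lip [0.547 0.15  0.036]
55 panback bottom [299. 222.] [207. 222.] hlow bottom [253. 228.] rear bot 265.0 lip [0.54  0.147 0.033]
60 panback bottom [299. 216.] [207. 216.] hlow bottom [253. 223.] rear bot 273.9 lip [0.532 0.143 0.03 ]
65 panback bottom [299. 210.] [207. 210.] hlow bottom [253. 219.] rear bot 282.6 lip [0.525 0.139 0.029]
70 panback bottom [300. 204.] [206. 204.] hlow bottom [253. 214.] rear bot 291.2 lip [0.517 0.135 0.028]
```

```bash
python3 -m creep '{"jaw":[1,1,1,1,1,1,1,1,1,1],"translation":[[0,0,-0.002],[0.001,0,-0.002],[0.001,0,-0.002],[0.001,0,-0.003],[0.001,0,-0.003],[0.0015,0,-0.003],[0.0015,0,-0.003],[0.0015,0,-0.002],[0.002,0,-0.002],[0,0,0]],"roll":[0,0,0,0,0,0,0,0,0,0]}' 4
python3 - <<'E'
from h import *
st()
c=cam("wrist");np.save("w23.npy",c,allow_pickle=True);crop(c,"w23c",200,190,110,140,4)
E
```

```text
time_s: 28.1
tcp_pos: [0.4907, 0.1217, 0.0977]
eef_rot: [178.7, 89.9, -154.3]
contact_force: [-0.8, 0.1, -0.6]
gripper_width: 0.014
t 28.1 tcp [0.4907 0.1217 0.0977] x [-0.001 -0.    -1.   ] y [-0.453  0.891  0.   ] z [ 0.891  0.453 -0.001] yaw_y 116.97 q [ 36.2  12.  -30.2  -0.  -47.8 -99.2] F [-0.8  0.1 -0.6] w 0.014
```

View pics/w23c.png

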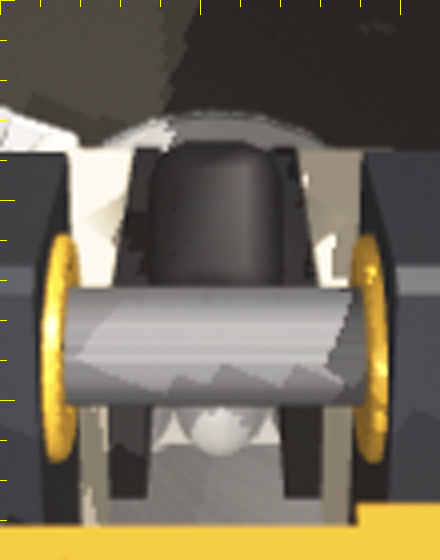

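```bash
python3 -m creep '{"jaw":[1,1,1,1,1,1,1,1,1,1],"translation":[[0,0,0],[0,0,0],[0,0,0],[-0.004,0,0],[-0.01,0,0],[-0.015,0,0],[-0.015,0,0],[-0.01,0,-0.005],[-0.005,0,-0.01],[0,0,-0.005]],"roll":[0,0,0,0,0,0,0,0,0,0]}' 45
python3 - <<'E'
from h import *
st()
c=cam("wrist");np.save("w24.npy",c,allow_pickle=True);crop(c,"w24c",180,170,150,150,5)
c=cam("scene");np.save("s24.npy",c,allow_pickle=True);crop(c,"s24",160,130,120,120,5)
E
```

```text
time_s: 29.15
tcp_pos: [0.4725, 0.1125, 0.1576]
eef_rot: [30.4, 90.0, 57.3]
contact_force: [0.4, -0.7, -2.2]
gripper_width: 0.0138
t 29.15 tcp [0.4725 0.1125 0.1576] x [ 0.     0.001 -1.   ] y [-0.453  0.891  0.   ] z [0.891 0.453 0.001] yaw_y 116.96 q [ 36.6   6.  -28.3  -0.  -55.6 -99.7] F [ 0.4 -0.7 -2.2] w 0.0138
```

View pics/w24c.png

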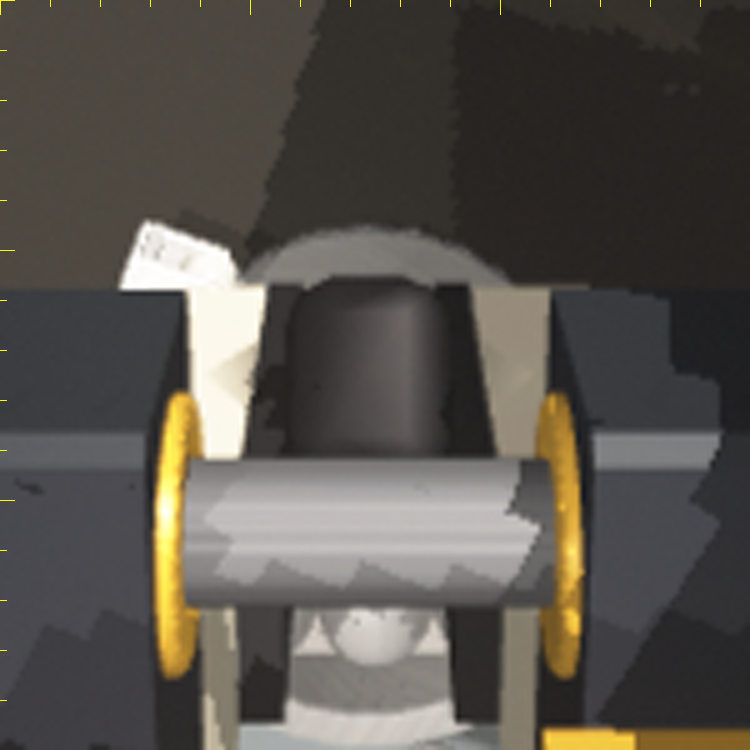

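View pics/s24.png

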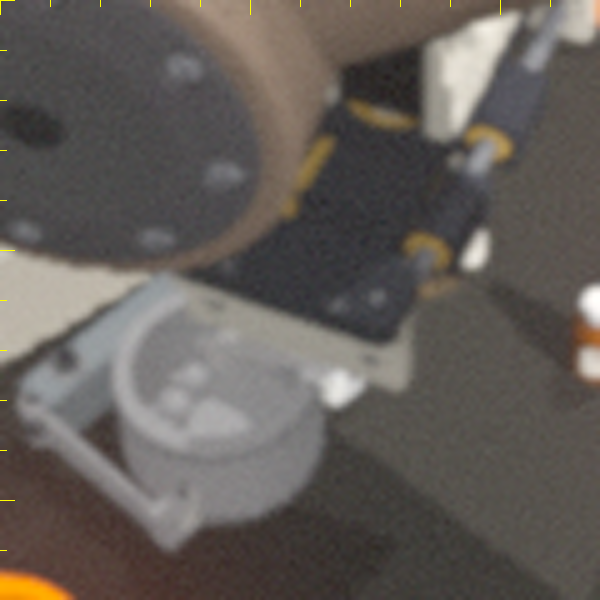

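```bash
python3 -m creep '{"jaw":[1,1,1,1,1,1,1,1,1,1],"translation":[[0,-0.003,-0.001],[0,-0.005,-0.001],[0,-0.008,-0.002],[0,-0.012,-0.003],[0,-0.016,-0.004],[0,-0.02,-0.005],[0,-0.024,-0.006],[0,-0.026,-0.007],[0,-0.027,-0.008],[0,-0.027,-0.008]],"roll":[0,0,0,0,0,0,0,0,0,0]}' 45
python3 - <<'E'
from h import *
st()
c=cam("top");np.save("t25.npy",c,allow_pickle=True);crop(c,"t25",180,155,70,60,9)
c=cam("scene");np.save("s25.npy",c,allow_pickle=True);crop(c,"s25",160,130,120,120,5)
plan([.505,-.215,.14],117,n=12,amp=0)
E
```

```text
time_s: 30.25
tcp_pos: [0.5096, -0.0592, 0.1569]
eef_rot: [176.5, 90.0, -156.6]
contact_force: [0.1, -0.1, -1.7]
gripper_width: 0.0138
t 30.25 tcp [ 0.5096 -0.0592  0.1569] x [-0. -0. -1.] y [-0.453  0.891  0.   ] z [ 0.891  0.453 -0.   ] yaw_y 116.96 q [ 15.3   8.7 -25.2   0.  -56.1 -78.4] F [ 0.1 -0.1 -1.7] w 0.0138
t 30.35 tcp [ 0.5096 -0.0605  0.1567] x [-0.001 -0.001 -1.   ] y [-0.451  0.893 -0.   ] z [ 0.893  0.451 -0.001] yaw_y 116.8 q [ 15.2   8.8 -25.2   0.  -56.1 -78.4] F [-0.1  0.4 -2.8] w 0.0135
[0.0014, -0.0113, -0.0061] -0.0003 0.013
[0.0014, -0.0113, -0.0062] -0.0003 0.013
[0.0014, -0.0113, -0.0062] -0.0003 0.013
[0.0014, -0.0113, -0.0062] -0.0003 0.013
[0.0014, -0.0113, -0.0062] -0.0003 0.013
[0.0014, -0.0113, -0.0062] -0.0003 0.013
[0.0014, -0.0113, -0.0062] -0.0003 0.013
[0.0014, -0.0113, -0.0062] -0.0003 0.013
[0.0014, -0.0113, -0.0062] -0.0003 0.013
[0.0014, -0.0113, -0.0062] -0.0003 0.013
[0.0014, -0.0113, -0.0062] -0.0003 0.013
[0.0014, -0.0113, -0.0062] -0.0003 0.013
```

View pics/t25.png

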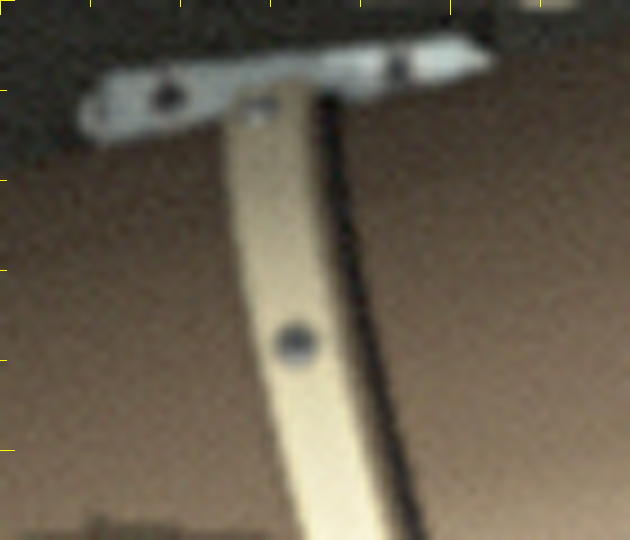

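View pics/s25.png

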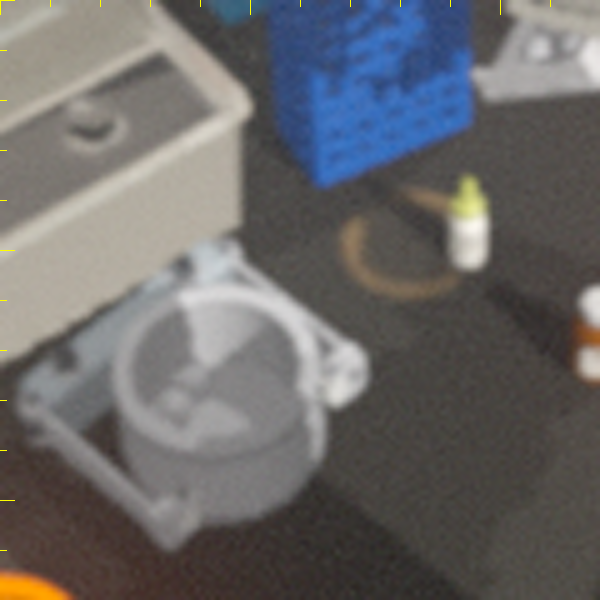

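```bash
python3 - <<'E'
from h import *
c=np.load("s25.npy",allow_pickle=True).item()
g=c["image"][180:235,178:228,::-1].astype(float);g=np.clip((g-60)*2.2,0,255).astype(np.uint8)
a=cv2.resize(g,None,fx=8,fy=8,interpolation=2)
g=c["image"][120:170,240:330,::-1].astype(float);g=np.clip(g,0,255).astype(np.uint8)
cv2.imwrite("pics/s25j.png",a);cv2.imwrite("pics/s25t.png",cv2.resize(g,None,fx=7,fy=7,interpolation=2))
E
```

```text
(no output)
```

View pics/s25j.png

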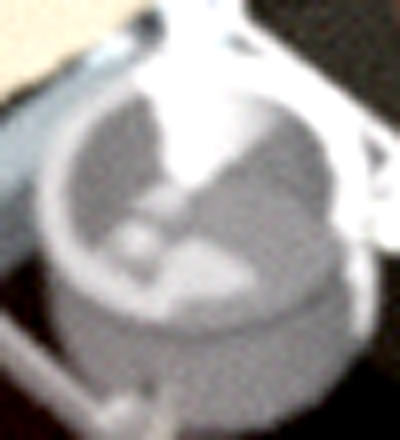

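View pics/s25t.png

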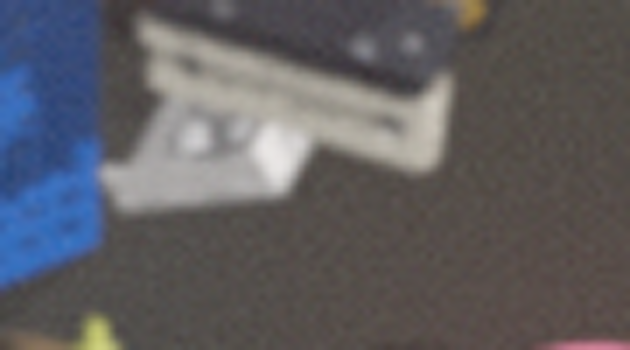

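```bash
python3 -m creep '{"jaw":[1,1,1,1,1,1,1,1,1,1],"translation":[[0,-0.010,-0.005],[0,-0.016,-0.007],[0,-0.019,-0.0085],[0,-0.019,-0.0085],[0,-0.018,-0.008],[0,-0.016,-0.0075],[0,-0.014,-0.0065],[0,-0.011,-0.005],[0,-0.008,-0.0035],[0,-0.004,-0.002]],"roll":[0,0,0,0,0,0,0,0,0,0]}' 45
python3 -m creep '{"jaw":[1,1,1,1,1,1,1,1,1,1],"translation":[[0.003,0,0],[0.008,0,0],[0.013,0,0],[0.016,0,0],[0.016,0,0],[0.014,0,0],[0.01,0,0],[0.006,0,0],[0.003,0,0],[0.002,0,0]],"roll":[0,0,0,0,0,0,0,0,0,0]}' 45
python3 - <<'E'
from h import *
st()
c=cam("scene");np.save("s26.npy",c,allow_pickle=True);crop(c,"s26",270,70,110,110,6)
c=cam("top");np.save("t26.npy",c,allow_pickle=True);crop(c,"t26",180,155,70,60,9)
E
```

```text
time_s: 31.35
tcp_pos: [0.5159, -0.206, 0.157]
eef_rot: [158.6, 90.0, -174.4]
contact_force: [0.3, -0.5, -3.1]
gripper_width: 0.0139
time_s: 32.35
tcp_pos: [0.5162, -0.2053, 0.066]
eef_rot: [-50.3, 90.0, -23.3]
contact_force: [0.4, 0.3, -2.7]
gripper_width: 0.0138
t 32.35 tcp [ 0.5162 -0.2053  0.066 ] x [ 0. -0. -1.] y [-0.454  0.891 -0.   ] z [0.891 0.454 0.   ] yaw_y 116.99 q [ -1.5  18.5 -26.1   0.  -45.4 -61.5] F [ 0.4  0.3 -2.7] w 0.0138
```

View pics/s26.png

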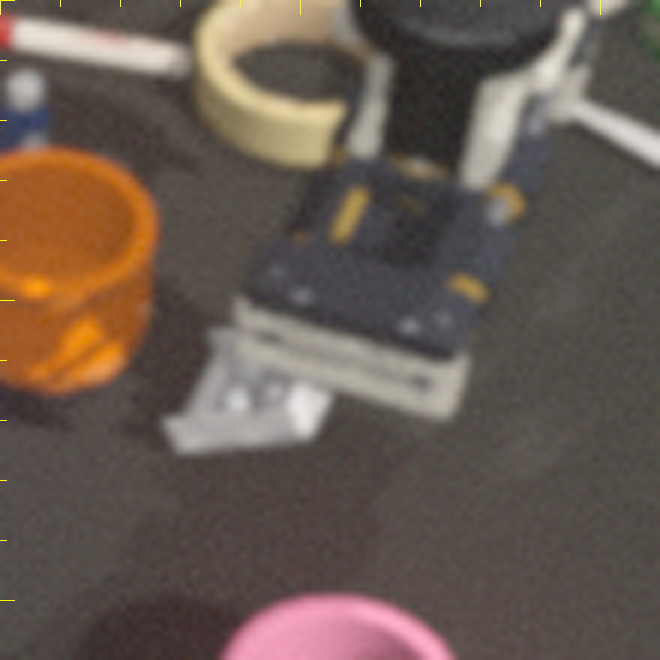

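View pics/t26.png

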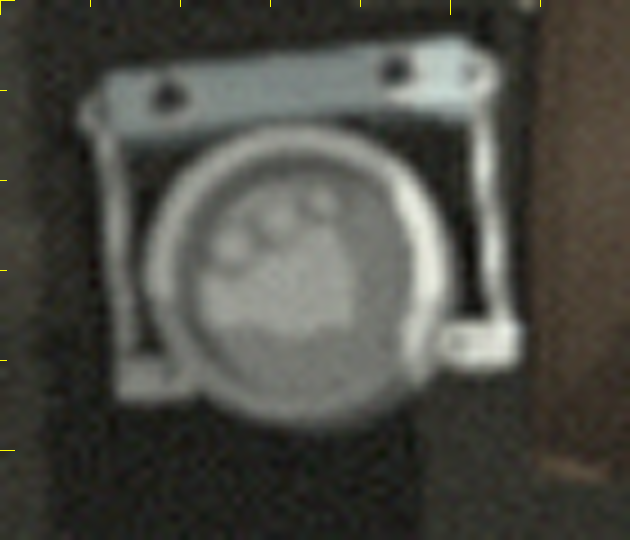

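```bash
python3 -m creep '{"jaw":[1,1,1,1,1,1,1,1,1,1],"translation":[[0.002,0,0],[0.002,0,0],[0.002,0,0],[0.001,0,0],[0.001,0,0],[0.001,0,0],[0.001,0,0],[0.0005,0,0],[0,0,0],[0,0,0]],"roll":[0,0,0,0,0,0,0,0,0,0]}' 45
python3 - <<'E'
from h import *
st()
E
```

```text
time_s: 33.45
tcp_pos: [0.5158, -0.2058, 0.0569]
eef_rot: [-86.4, 90.0, -59.4]
contact_force: [-6.1, -0.6, 11.2]
gripper_width: 0.0134
t 33.45 tcp [ 0.5158 -0.2058  0.0569] x [ 0.    -0.001 -1.   ] y [-0.454  0.891 -0.001] z [0.891 0.454 0.   ] yaw_y 117.0 q [ -1.5  19.2 -26.6   0.  -44.2 -61.5] F [-6.1 -0.6 11.2] w 0.0134
```

```bash
python3 -m creep '{"jaw":[1,1,1,1,1,1,1,1,1,1],"translation":[[0,0,0],[0,0,0],[0,0,0],[0.002,0,-0.002],[0.003,0,-0.003],[0.003,0,-0.003],[0.003,0,-0.0027],[0.003,0,-0.0025],[0.003,0,-0.0022],[0.003,0,-0.002]],"roll":[0,0,0,0,0,0,0,0,0,0]}' 5
python3 -m creep '{"jaw":[1,1,1,1,1,1,1,1,1,1],"translation":[[0.003,0,-0.002],[0.003,0,-0.002],[0.003,0,-0.0018],[0.003,0,-0.0016],[0.003,0,-0.0014],[0.003,0,-0.0012],[0.003,0,-0.001],[0.0025,0,-0.001],[0.002,0,-0.0005],[0,0,0]],"roll":[0,0,0,0,0,0,0,0,0,0]}' 5
python3 - <<'E'
from h import *
st()
c=cam("scene");crop(c,"s27",270,70,110,110,6)
c=cam("wrist");crop(c,"w27",200,190,110,140,4)
E
```

```text
time_s: 34.45
tcp_pos: [0.5004, -0.2133, 0.0352]
eef_rot: [44.2, 90.0, 71.1]
contact_force: [0.9, -0.4, -1.2]
gripper_width: 0.0138
time_s: 35.45
tcp_pos: [0.4887, -0.2191, 0.0098]
eef_rot: [158.1, 89.9, -174.9]
contact_force: [-0.0, -1.1, 0.2]
gripper_width: 0.0141
t 35.45 tcp [ 0.4887 -0.2191  0.0098] x [-0.001 -0.    -1.   ] y [-0.453  0.891  0.   ] z [ 0.891  0.453 -0.001] yaw_y 116.96 q [ -3.2  21.6 -31.4   0.  -37.  -59.9] F [-0.  -1.1  0.2] w 0.0141
```

View pics/s27.png

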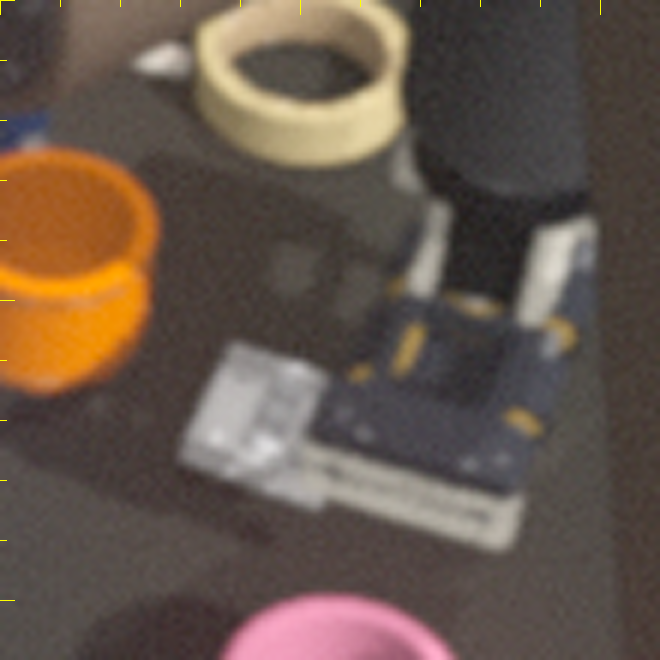

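View pics/w27.png

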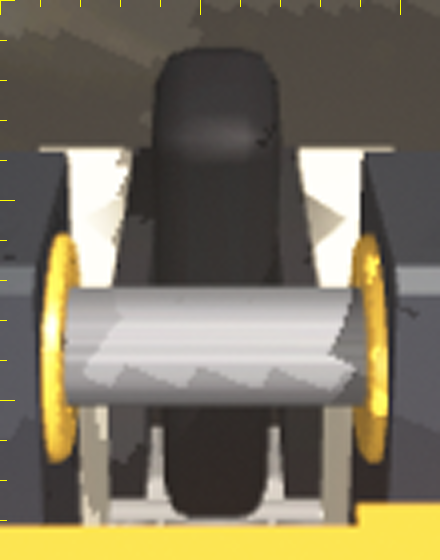

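```bash
python3 -m creep '{"jaw":[0.5,0.4,0.3,0.2,0.1,0,0,0,0,0],"translation":[[0,0,0],[0,0,0],[0,0,0],[0,0,0],[0,0,0],[0,0,0],[0,0,0],[0,0,0],[0,0,0],[0,0,0]],"roll":[0,0,0,0,0,0,0,0,0,0]}' 5
python3 -m creep '{"jaw":[0,0,0,0,0,0,0,0,0,0],"translation":[[-0.005,0,0],[-0.01,0,0],[-0.02,0,0],[-0.03,0,0],[-0.03,0,0],[-0.03,0,-0.02],[-0.02,0,-0.03],[0,0,-0.02],[0,0,0],[0,0,0]],"roll":[0,0,0,0,0,0,0,0,0,0]}' 5
python3 - <<'E'
from h import *
st()
c=cam("wrist");cv2.imwrite("pics/w28.png",c["image"][:,:,::-1]);crop(c,"w28c",205,165,90,100,6)
c=cam("scene");crop(c,"s28",270,70,110,110,6)
c=cam("top");crop(c,"t28",170,140,200,110,4)
E
```

```text
time_s: 36.55
tcp_pos: [0.4893, -0.2189, 0.0101]
eef_rot: [-13.3, 90.0, 13.6]
contact_force: [0.1, 0.6, 0.9]
gripper_width: 0.0441
time_s: 37.55
tcp_pos: [0.4266, -0.2509, 0.1553]
eef_rot: [-25.0, 90.0, 1.9]
contact_force: [-0.2, -0.2, -0.6]
gripper_width: 0.0437
t 37.55 tcp [ 0.4266 -0.2509  0.1553] x [ 0.001  0.    -1.   ] y [-0.453  0.892 -0.   ] z [0.892 0.453 0.001] yaw_y 116.92 q [ -7.7   7.1 -27.4  -0.  -55.5 -55.4] F [-0.2 -0.2 -0.6] w 0.0437
```

View pics/w28.png

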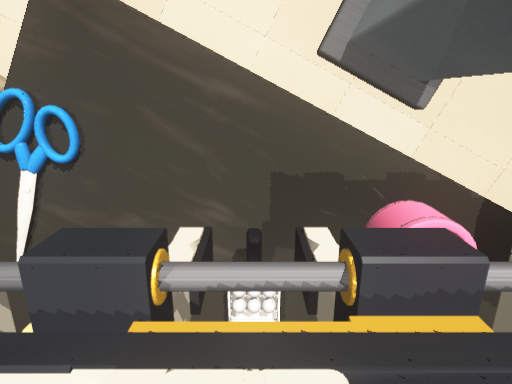

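View pics/s28.png

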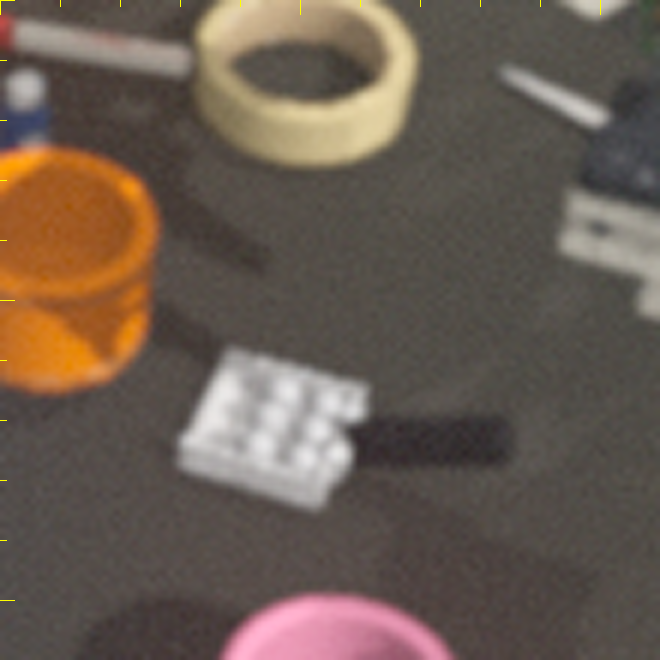

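View pics/t28.png

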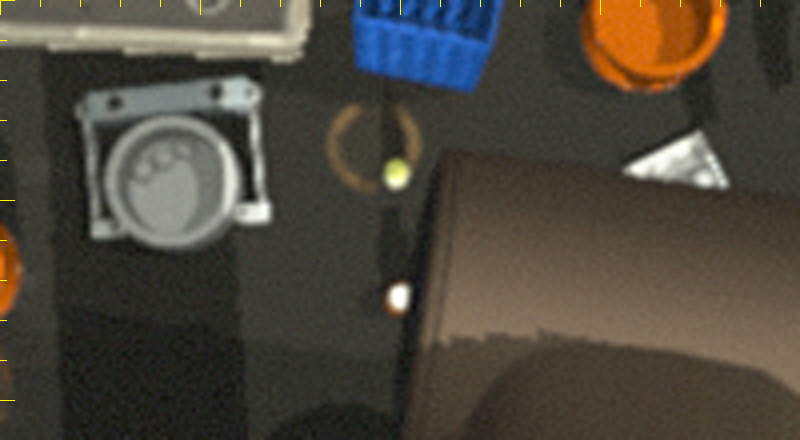

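```bash
python3 -m creep '{"jaw":[0,0,0,0,0,0,0,0,0,0],"translation":[[-0.01,0,0.01],[-0.02,0,0.015],[-0.02,0,0.015],[-0.02,0,0.01],[-0.01,0,0.005],[0,0,0],[0,0,0],[0,0,0],[0,0,0],[0,0,0]],"roll":[0,0,0,0,0,0,0,0,0,0]}' 5
python3 - <<'E'
from h import *
st()
c=cam("wrist");cv2.imwrite("pics/w29.png",c["image"][:,:,::-1]);crop(c,"w29c",205,165,100,100,6)
c=cam("scene");g=c["image"][120:165,295:360,::-1];cv2.imwrite("pics/s29.png",cv2.resize(g,None,fx=11,fy=11,interpolation=2))
E
```

```text
time_s: 38.7
tcp_pos: [0.4755, -0.2259, 0.2346]
eef_rot: [145.5, 89.9, 172.4]
contact_force: [-0.8, 0.9, 0.4]
gripper_width: 0.0439
t 38.7 tcp [ 0.4755 -0.2259  0.2346] x [-0.001  0.    -1.   ] y [-0.453  0.891  0.   ] z [ 0.891  0.453 -0.001] yaw_y 116.96 q [ -4.    6.2 -17.2  -0.  -66.6 -59. ] F [-0.8  0.9  0.4] w 0.0439
```

View pics/w29c.png

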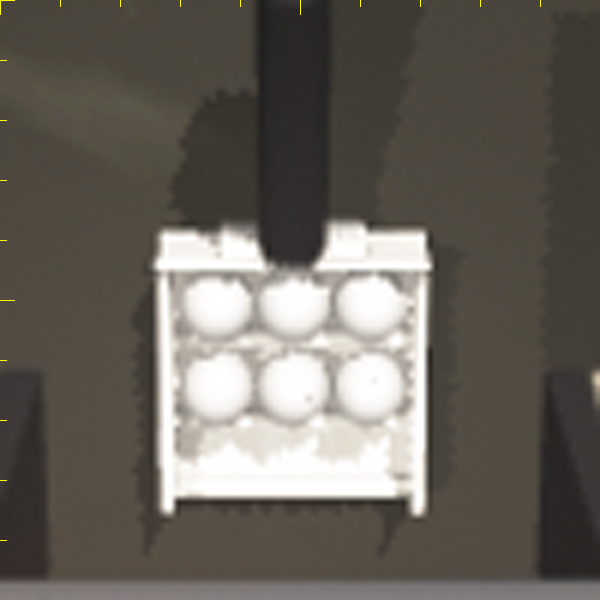

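View pics/s29.png

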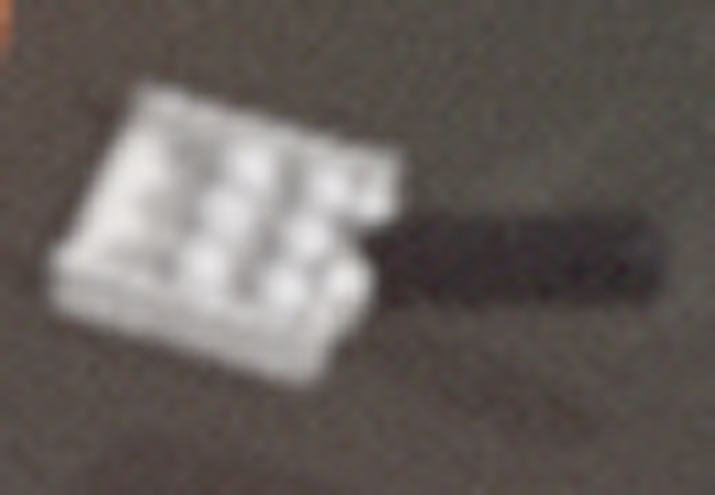

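The wrist picture shows six balls in two rows of three in the pan, at crop rows y≈303 and 385. The front bay is empty and the tray lies flat. The top picture shows three balls in the clipped jar. I'm handing the job in.

```bash
python3 -c "
from plant import *
print(close_job())"
```

```text
the job is handed in; nothing more can be done
None
```

The job is done and handed in at about 38.8 s of the 72 s allowed; no verdict was reported.

- **Jar:** I pinched it by the near wall, slid it into line and pushed it past the rollers. I let go a few millimetres short so the clip drew it home. The top camera then put its rim about 2 mm from the seat position I had measured.
- **Pour:** Moves can only turn the tool about its own axis, so I let the tray swing in a light grip. I tilted it first against the worktop, carried it with a firm grip, and rested the pan's underside on the jar's rim. Raising the handle then tipped the tray to about 52°.
- **Set-down:** I brought the tilt back down on the rim and carried the tray back to its place. I then touched the lip down, lowered the handle until the tray was flat, and released it.

**Last checks:**
- The top camera showed three balls in the clipped jar.
- The wrist camera showed six balls in their two rows, an empty front bay, and the tray looking flat.
- The vial, dropper bottle and rack looked upright and in place. I judged this by eye and did not measure it.
- The gripper was clear of everything.

**What disagreed:**
- During the pour, the tilt read from the handle's image lagged the tilt I worked out from the rim contact: about 39° against 47°. I put that down to pad friction holding the tray.
- The tilt reached about 53° after the last move, which matched the calculation.
- The force readings were too noisy to tell when the balls left the tray, so I relied on the pictures.

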